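# Close the wax canister snug

## Robot

A 7-joint arm with a two-finger parallel gripper is mounted at the origin on the work surface. World frame = base frame: x ahead of the robot, y to its left, z up, the work surface at z = 0. Lengths are in m, angles in rad, forces in N, time in s.
With the tool pointing down it reaches from about 0.425 to 0.875 m from the base axis. Payload 4.7 kg.
Tool frame: the origin (TCP) lies at the very end of the fingers, on their centre line; the grasp point (between the pads) lies behind it (ctrl.tcp_to_grasp is the y of the grasp point in the tool frame, in m); y points along the fingers, x is the direction in which the jaws open and shut, and the axes are right-handed (so a half turn about y gives the same grasp; the last joint's range is limited). The gripper opens to 87 mm and grips with 3 to 60 N. Pads are 19 mm wide; open, the fingers measure 117 mm over their backs; the gripper's body (75 mm by 190 mm) begins 51 mm behind the grasp point.
Start: joints at [-1.159, 0.321, -0.07, 1.45, 0.023, 1.371, -0.057], TCP at [0.252, 0.599, 0.223] pointing down, gripper open.
Joint ranges: [-2.86, 2.86], [-0.3, 2.09], [-1.38, 1.24], [0.06, 2.45], [-1.56, 4.7], [0.09, 2.05], [-2.69, 2.69]. Speed limits (rad/s): [2.57, 2.57, 3.14, 3.14, 3.14, 3.14, 3.14].

## Interface

Orientations are given as a rotation vector (axis times angle).
In Python, from bench import ctrl, get_image, workorder gives the robot as it stands.
- The arm moves only by the tool drive_tool, never from a script. Its argument "increments" is text: rows parted by semicolons, each of 5 numbers parted by spaces: the shift along the tool's x, y, z in mm, then the turn about the tool's y in degrees, then the closure in counts, from 0 (fully open) to 255 (shut). In form: tx ty tz yaw fingers; .... A call has 1 to 20 rows; each row shifts and turns the commanded pose from where the row before left it, along the tool's axes as they then stand; what a row does not reach is not made up. A row lasts 1/8 s, in which the tool goes at most 62.5 mm and 10.7 degrees, less where a joint would pass 70% of its speed; a pose out of reach is approached as far as the arm can. A call is refused whole if a number of a shift passes 62.5 or a number of a turn 10.7, either way. A call with a gripper value outside its range is refused whole. The fingers move at their own pace and stop on an object; "squeeze" is the grip in N (left out, the last holds). Time passes only in rows, so rows that do not move let the fingers close. It gives the time, the measured TCP pose, the force and the opening at its end, in the units of the state.
- ctrl.get_state(): the state, without advancing time (a new reading comes with each control period).
- get_image(name): name is "side" or "top" or "wrist"; returns a dict with "img" (384x512x3 uint8, red, green, blue), "mtx" (3x3 intrinsics, pixels), "k1" (the pictures are not rectified: a ray, as slopes to the right and down, at radius r is drawn at 1 + k1 r^2 times it, then the intrinsics apply), "camera_from_world" (4x4, takes a point from world to camera coordinates). Camera axes: x right, y up, looking along -z (the intrinsics and any distortion apply to the point x, -y, -z); pixel columns grow to the right and rows downward; lengths in m; the calibration is good to about 2 mm. A picture is of the moment at which its call begins. There is no depth.
- workorder.close_job(): hands the job in, once; it reports no verdict.
The state is a dict: "time": time; "joint_positions": joint angles; "qd": joint speeds; "joint_torque": joint torques, N m; "position": TCP position; "tool_rot": TCP orientation; "ft_force": force on the tool from outside, world axes, zero at the start; "torque": the same for the moment, N m; "grip_width": opening from 0.0 (shut) to 1.0 (fully open).
Only numpy, scipy, OpenCV 4.12 (cv2) and the standard library are available. Lean on these libraries where they do the work, as an engineer would, in place of code of your own. Each camera call takes 0.05 s, during which the arm holds its last target.

## Task

Set the square-footed wax canister upright and fully home in the square recess of the wooden holding block, which keeps it from spinning, and only then screw its lid down clockwise until it is snug on its hidden seal. Stop as soon as the turning effort has clearly risen: the lid must be left firmly tight but never overtightened, or the seal is crushed. Leave the other things on the bench where they are.

Things in the scene. Friction and masses are not known exactly. Their poses are not given: they have to be found in the camera images.
- jar: Wax canister, loose, about 0.45 kg with lid: dark steel square foot 56 x 56 mm, 30 mm high; above it a grey drum 50 mm in diameter up to 58 mm, then a short neck with the lid. Origin: centre of the foot's underside; z up, x and y square to the foot's sides. It stands upright on the bench at the start. Carry it by the lid, which overhangs the drum.
- lid_top (a point): Centre of the top face of the canister's round screw lid; z is the lid's axis, up. Lid: 56 mm in diameter, 20 mm high, ridged round the side; its gripping band reaches from the top 17 mm down. At the start this point is 84 mm above the canister's underside. It cannot come off. Clockwise tightens: it sinks 2.7 mm per rad and meets the unseen seal after 0.6 to 3 rad, differently each time.
- lid: The same lid's core; origin on its axis, 20 mm below its top. The ridged ring round it is cushioned: it winds up 1.5 N m per rad, so torque stays readable at rest. The thread runs at a steady 0.20 to 0.22 N m; once on the seal the torque climbs about 0.2 N m per rad of the ring. Snug: about 0.34 N m in all; below 0.27 is loose, above 0.41 too tight, at 0.50 the seal is crushed. Self-locking.
- block: Holding block, fixed to the bench: brown wood, 120 x 120 mm, 25 mm high, with a square recess in the middle of its top, 59 x 59 mm and 15 mm deep, mouth chamfered 3 mm. Origin: centre of the underside; x and y square to its sides and recess. The canister's foot goes in any of the four ways round and can then turn about 3 degrees in its play.
- recess (a point): Centre of the recess's floor, 10 mm above the bench; axes as the block's. The canister's origin belongs here.
- sander: Bystander: cork sanding block 90 x 40 x 18 mm, origin under its centre.
- oil: Bystander: amber oil bottle, 52 mm in diameter, 120 mm high, origin under its centre.
- tin: Bystander: closed round aluminium tin, 70 mm in diameter, 55 mm high, origin under its centre.
- bowl: Bystander: turned wooden bowl, 120 mm in diameter, 45 mm high, origin under its centre.
- finial: Bystander: turned wooden finial, 44 mm foot, 78 mm high, origin under its centre.
- chuckkey: Bystander: T-shaped steel chuck key lying flat, about 90 x 90 x 20 mm, origin on the bench under its stem.
- blank: Bystander: wooden turning blank 140 x 30 x 30 mm, origin under its centre.
Things that resemble listed ones, but are neither listed nor needed, are in the scene too. Leave any pink look-alike of the block alone. Leave any turquoise look-alike of the jar alone.

How it is judged:
By the outcome, as a careful person would: the job done as asked, in the order asked, and still so for the second after the job is handed in, with the robot touching nothing.
It also fails if it takes over 69 s, if anything falls off the work surface, if the arm or the gripper's body presses on something with over 40 N, if the wrist force passes 120 N, or if a joint passes its speed limit or range.

## Working session

There is one attempt and no reset: what is moved stays moved. The work goes in short steps, Python scripts to look and compute and a tool call to move; the robot and the scene stay as the last step left them, time stands still between calls to the robot, and variables do not carry over. Pictures are saved under pics/ and viewed, and the job is handed in when it is done.

Besides the shell and the picture viewer there is one more tool, called after "Request:" as name(argument=value, ...) on one line, values as JSON. drive_tool: Moves the arm, as the interface text tells. Its arguments: {"type":"object","properties":{"increments":{"type":"string"},"squeeze":{"type":"number"}},"required":["increments"]}

```bash
ls; mkdir -p pics; python3 - <<'E'
from bench import ctrl, get_image, workorder
import cv2,json,pickle
s=ctrl.get_state()
for k,v in s.items(): print(k,v)
print(ctrl.tcp_to_grasp)
d={}
for n in ["side","top","wrist"]:
    g=get_image(n); d[n]=g
    print(n,g["mtx"],g["k1"],g["camera_from_world"])
    cv2.imwrite(f"pics/{n}0.png",cv2.cvtColor(g["img"],cv2.COLOR_RGB2BGR))
pickle.dump(d,open("im0.pkl","wb"))
E
```

```text
pics
time 0.0
joint_positions [-1.15886031  0.32181528 -0.07008798  1.451686    0.02259398  1.37081625
 -0.05688227]
qd [ 6.50600670e-04 -7.29446599e-04  1.21694766e-03 -6.15226269e-04
  9.06787022e-05 -2.58057550e-04  6.22092346e-04]
joint_torque [ 2.36603091e-04 -4.91298151e+01 -4.03788993e-01 -3.12525415e+01
 -6.40361197e-02  4.38436959e-02  1.83482834e-04]
position [0.25164895 0.59869518 0.22146104]
tool_rot [-1.37270332 -0.91025597  0.91282608]
ft_force [ 0.20689708 -0.11980414  0.92768622]
torque [ 0.04693014 -0.01218605  0.01283123]
grip_width 1.0000998782851211
-0.0187
side [[405.20249542   0.         253.81599692]
 [  0.         405.20249542 188.84501885]
 [  0.           0.           1.        ]] -0.00927896269286826 [[ 0.96519296 -0.26074224  0.02039689 -0.52889944]
 [ 0.15739851  0.64138429  0.75090073 -0.14327565]
 [-0.20887378 -0.72155366  0.66010004 -1.23044785]
 [ 0.          0.          0.          1.        ]]
top [[353.22200989   0.         259.0833905 ]
 [  0.         353.22200989 185.43152293]
 [  0.           0.           1.        ]] 0.014617080391400947 [[ 8.96130173e-04 -9.99824930e-01 -1.86897473e-02 -5.78465038e-03]
 [ 9.83215259e-01 -2.52895799e-03  1.82431793e-01 -5.28342983e-01]
 [-1.82447120e-01 -1.85395274e-02  9.83040861e-01 -1.11168359e+00]
 [ 0.00000000e+00  0.00000000e+00  0.00000000e+00  1.00000000e+00]]
wrist [[275.87088698   0.         252.73336742]
 [  0.         275.87088698 192.73236804]
 [  0.           0.           1.        ]] -0.053344114279806884 [[ 3.88317751e-01  9.21525320e-01 -6.39543266e-04 -6.49457769e-01]
 [-8.90416400e-01  3.75029909e-01 -2.57897659e-01  3.10497548e-02]
 [-2.37419375e-01  1.00715699e-01  9.66172028e-01 -3.90671298e-01]
 [ 0.00000000e+00  0.00000000e+00  0.00000000e+00  1.00000000e+00]]
```

View pics/side0.png

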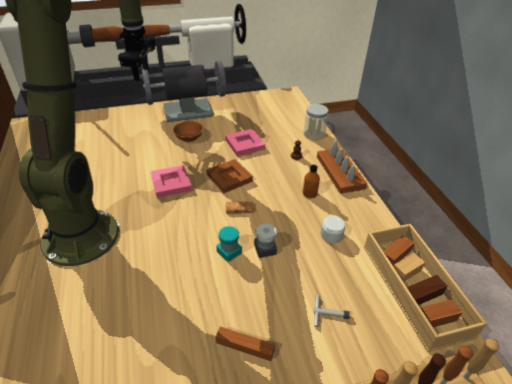

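View pics/top0.png

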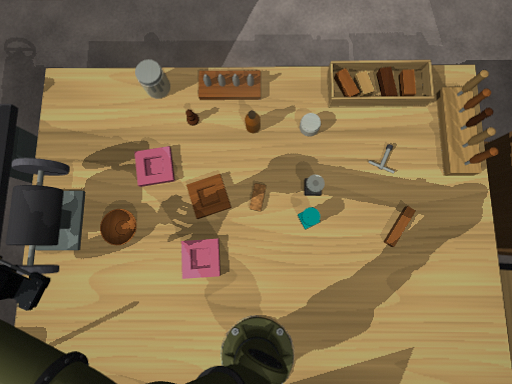

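View pics/wrist0.png

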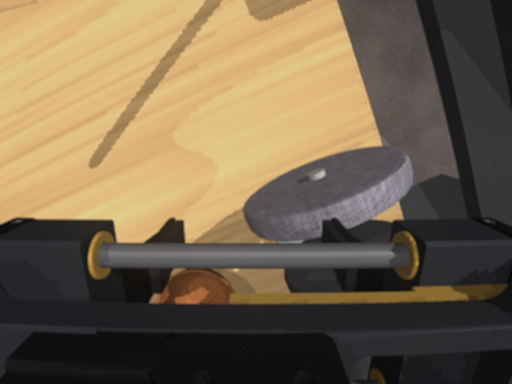

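The side view shows the jar at about (265,240), its turquoise look-alike at (229,243) and the brown block at (230,175). In the top view the jar is at about (314,184) and the block at (209,195). I'll zoom in on both.

```bash
cat > h.py <<'E'
import numpy as np, cv2, pickle
def proj(g,P):
    T=g["camera_from_world"];P=np.atleast_2d(P);c=P@T[:3,:3].T+T[:3,3]
    s=np.c_[c[:,0]/-c[:,2],-c[:,1]/-c[:,2]];r2=(s**2).sum(1,keepdims=True)
    s=s*(1+g["k1"]*r2);K=g["mtx"];return s@K[:2,:2].T+K[:2,2]
def unproj(g,uv,z):
    K=g["mtx"];T=g["camera_from_world"]
    uv=np.atleast_2d(np.array(uv,float));q=cv2.undistortPoints(uv[:,None],K,np.array([g["k1"],0,0,0.]))[:,0]
    d=np.c_[q[:,0],-q[:,1],-np.ones(len(q))]@T[:3,:3];o=-T[:3,:3].T@T[:3,3]
    return o+d*((z-o[2])/d[:,2])[:,None]
def crop(g,x,y,w,h,s,name,draw=None):
    im=cv2.cvtColor(g["img"],cv2.COLOR_RGB2BGR)[y:y+h,x:x+w]
    im=cv2.resize(im,None,fx=s,fy=s,interpolation=cv2.INTER_CUBIC)
    if draw:
        for pts,col in draw:
            p=((proj(g,pts)-[x,y]+.5)*s).astype(np.int32);cv2.polylines(im,[p],True,col,1)
    cv2.imwrite(name,im)
E
python3 - <<'E'
from h import *
d=pickle.load(open("im0.pkl","rb"))
crop(d["top"],180,165,65,60,8,"pics/ctb.png");crop(d["top"],290,165,50,70,8,"pics/ctj.png")
crop(d["side"],195,145,75,60,8,"pics/csb.png");crop(d["side"],205,210,85,60,8,"pics/csj.png")
E
python3 - <<'E'
import cv2,numpy as np
a=[cv2.imread(f"pics/{n}.png") for n in("ctb","ctj","csb","csj")]
f=lambda i:cv2.copyMakeBorder(i,0,560-i.shape[0],0,700-i.shape[1],cv2.BORDER_CONSTANT)
for n,i in zip(("ctb","ctj","csb","csj"),a): print(n,i.shape)
E
```

```text
ctb (480, 520, 3)
ctj (560, 400, 3)
csb (480, 600, 3)
csj (480, 680, 3)
```

View pics/ctb.png

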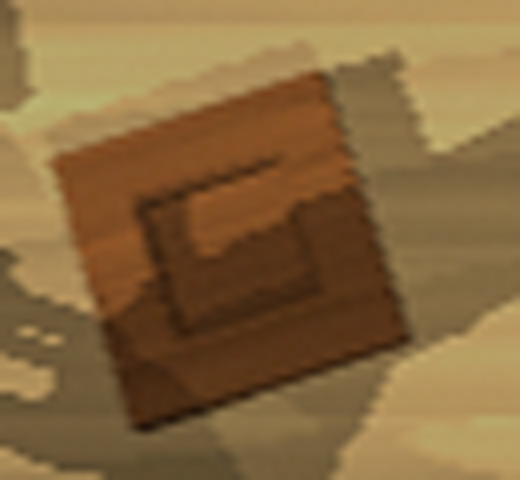

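View pics/ctj.png

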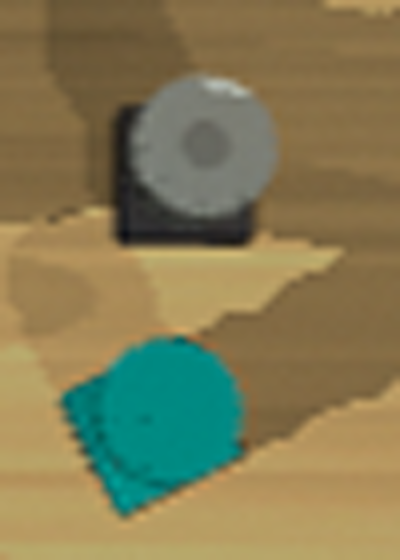

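View pics/csb.png

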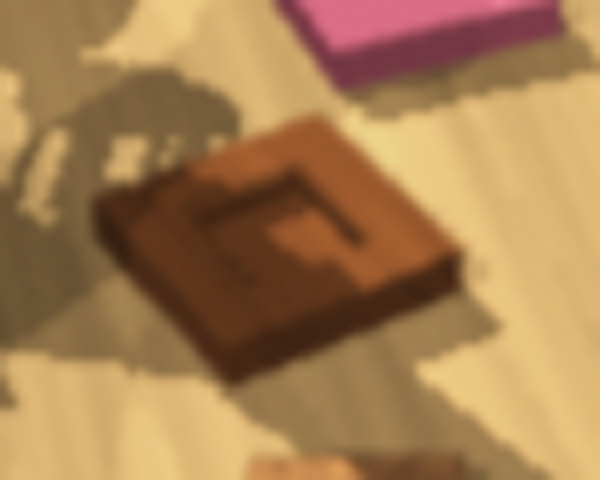

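View pics/csj.png

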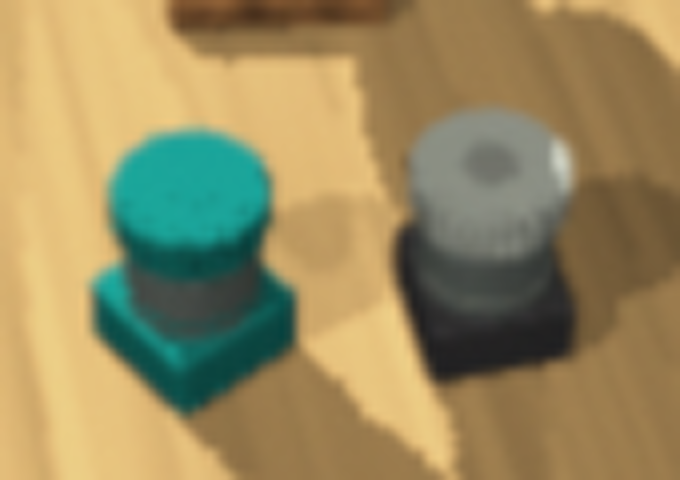

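```bash
cat > m.py <<'E'
from h import *
from scipy.optimize import least_squares
d=pickle.load(open("im0.pkl","rb"));t,s=d["top"],d["side"]
P=lambda g,o,pts,z:unproj(g,[((a+.5)/8-.5+o[0],(b+.5)/8-.5+o[1]) for a,b in pts],z)
def sq(Q,name):
    ang=[np.degrees(np.arctan2(*(Q[(i+1)%4]-Q[i])[1::-1])) for i in range(4)]
    print(name,Q.mean(0).round(4),"sides",[round(float(np.linalg.norm(Q[(i+1)%4]-Q[i])),4) for i in range(4)],np.round(ang,1))
sq(P(t,(180,165),[(55,160),(325,72),(410,340),(140,430)],.025),"block top")
sq(P(s,(195,145),[(95,203),(318,113),(464,256),(230,358)],.025),"block side")
print("lid top",P(t,(290,165),[(204,145),(134,145),(277,145),(205,74),(205,217)],.084).round(4))
print("lid side",P(s,(205,210),[(490,162)],.084).round(4))
print("foot top cam",P(t,(290,165),[(117,105),(117,243),(250,243)],.03).round(4))
print("foot side bottom corner",P(s,(205,210),[(440,382),(573,352)],.0).round(4),P(s,(205,210),[(435,333),(398,240)],.03).round(4))
print("teal",P(t,(290,165),[(173,410)],.084).round(4))
E
python3 m.py
```

```text
block top [0.4982 0.1629 0.025 ] sides [0.1191, 0.12, 0.1172, 0.1203] [ -71.6 -161.7  108.5   19.2]
block side [0.4998 0.1573 0.025 ] sides [0.1188, 0.1223, 0.1208, 0.1222] [  20.3  -71.5 -159.8  107.5]
lid top [[ 0.5302 -0.1847  0.084 ]
 [ 0.5302 -0.157   0.084 ]
 [ 0.5301 -0.2136  0.084 ]
 [ 0.559  -0.1859  0.084 ]
 [ 0.5012 -0.1843  0.084 ]]
lid side [[ 0.5311 -0.1868  0.084 ]]
foot top cam [[ 0.5577 -0.1566  0.03  ]
 [ 0.4994 -0.1553  0.03  ]
 [ 0.4993 -0.2102  0.03  ]]
foot side bottom corner [[ 0.5078 -0.2129  0.    ]
 [ 0.5592 -0.2114  0.    ]] [[ 0.5047 -0.2143  0.03  ]
 [ 0.5034 -0.1684  0.03  ]]
teal [[ 0.4248 -0.1697  0.084 ]]
```

```bash
cat >> h.py <<'E'
from scipy.spatial.transform import Rotation as R
def st():
    from bench import ctrl
    s=ctrl.get_state();M=R.from_rotvec(s["tool_rot"]).as_matrix()
    yaw=np.degrees(np.arctan2(M[1,0],M[0,0]))
    np.set_printoptions(suppress=True,linewidth=150)
    print("t",round(s["time"],2),"pos",np.round(s["position"],4),"yaw of tool x",round(yaw,2),"tool y",M[:,1].round(3),"q",np.round(s["joint_positions"],2))
    print("F",np.round(s["ft_force"],2),"M",np.round(s["torque"],3),"w",round(s["grip_width"],3))
    return s,M
def go(tx,ty,tz_,yaw=None):
    "remaining shift in tool axes mm to world target (tx,ty,z)"
    s,M=st();d=M.T@(np.array([tx,ty,tz_])-s["position"])*1e3
    print("tool shift mm",d.round(1))
    if yaw is not None:
        y=np.degrees(np.arctan2(M[1,0],M[0,0]));print("turn(+cw)",((y-yaw+180)%360)-180)
E
python3 -c "
from h import *
go(.53,-.185,.12,-90)
s,M=st();print(M)
d=pickle.load(open('im0.pkl','rb'));t=d['top']
print(unproj(t,[(252,122),(310,124),(192,117)],.05).round(3))"
```

```text
t 0.15 pos [0.2517 0.5989 0.2217] yaw of tool x 67.21 tool y [-0.    -0.001 -1.   ] q [-1.16  0.32 -0.07  1.45  0.02  1.37 -0.06]
F [ 1.04 -0.62 -1.19] M [-0.015  0.035 -0.022] w 0.997
tool shift mm [-614.7  102.6 -560.2]
turn(+cw) 157.21195843375824
t 0.15 pos [0.2517 0.5989 0.2217] yaw of tool x 67.21 tool y [-0.    -0.001 -1.   ] q [-1.16  0.32 -0.07  1.45  0.02  1.37 -0.06]
F [ 1.04 -0.62 -1.19] M [-0.015  0.035 -0.022] w 0.997
[[ 0.38732277 -0.00048658 -0.92194405]
 [ 0.92194306 -0.00135648  0.38732307]
 [-0.00143906 -0.99999896 -0.00007679]]
[[ 0.747  0.018  0.05 ]
 [ 0.739 -0.178  0.05 ]
 [ 0.766  0.223  0.05 ]]
```

Request:
drive_tool(increments="-40 -10 -17 0 0; -46 -15 -19 0 0; -46 0 -19 0 0; -46 0 -19 0 0; -39.2 0 -43.9 0 0; -39.2 0 -43.9 0 0; -39.2 0 -43.9 0 0; -39.2 0 -43.9 0 0; -39.2 0 -43.9 0 0; -39.2 0 -43.9 0 0; -39.2 0 -43.9 0 0; -39.2 0 -43.9 0 0; -39.2 0 -43.9 0 0; -30 0 -33 -5 0; 0 0 0 -9 0; 0 0 0 -9 0", squeeze=30)

```text
time: 2.15
position: [0.4973, -0.113, 0.2472]
tool_rot: [-1.205, -1.214, 1.215]
ft_force: [0.2, 1.0, -0.6]
grip_width: 1.002
```

```bash
cat >> h.py <<'E'
def snap(n,name):
    from bench import get_image
    g=get_image(n);pickle.dump(g,open(name+".pkl","wb"))
    cv2.imwrite(f"pics/{name}.png",cv2.cvtColor(g["img"],cv2.COLOR_RGB2BGR));return g
E
python3 -c "
from h import *
go(.53,-.185,.12,90)
snap('wrist','w1')"
```

```text
t 2.15 pos [ 0.4973 -0.113   0.2472] yaw of tool x 90.41 tool y [-0.001 -0.    -1.   ] q [-0.6  -0.01  0.77  1.78  0.01  1.37  1.75]
F [ 0.24  1.01 -0.59] M [ 0.062  0.035 -0.002] w 1.002
tool shift mm [-72.2 127.2 -32.3]
turn(+cw) 0.4068263745024865
```

View pics/w1.png

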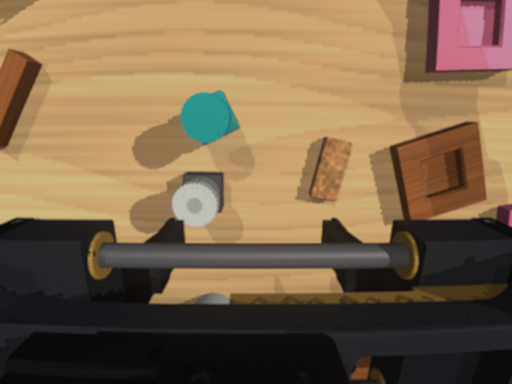

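```bash
python3 - <<'E'
from h import *
g=pickle.load(open("w1.pkl","rb"))
crop(g,160,160,75,75,8,"pics/w1j.png");crop(g,380,110,120,115,6,"pics/w1b.png")
E
```

```text
(no output)
```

View pics/w1j.png

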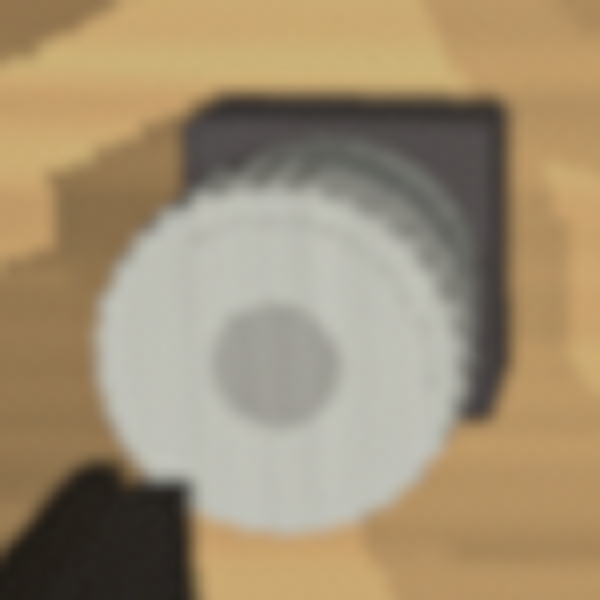

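View pics/w1b.png

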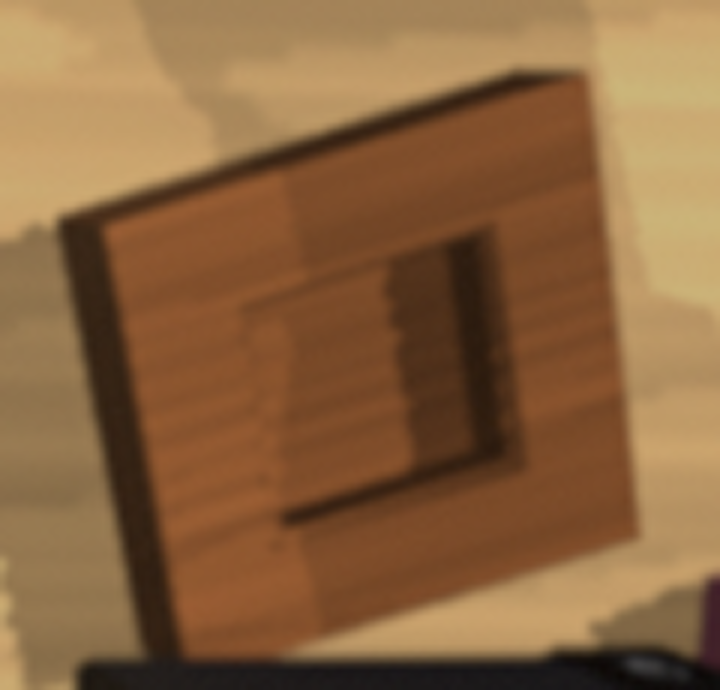

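```bash
python3 - <<'E'
from h import *
g=pickle.load(open("w1.pkl","rb"))
P=lambda o,k,pts,z:unproj(g,[((a+.5)/k-.5+o[0],(b+.5)/k-.5+o[1]) for a,b in pts],z)
print("lid",P((160,160),8,[(277,365),(282,360),(95,350),(470,360),(285,535)],.084).round(4))
f=P((160,160),8,[(212,100),(503,103),(508,372)],.03);print("foot",f.round(4))
b=P((380,110),6,[(105,225),(585,75),(637,535)],.025);print("block",b.round(4),"c",((b[0]+b[2])/2).round(4))
for i in(0,1):
  e=b[i+1]-b[i];print(np.linalg.norm(e),np.degrees(np.arctan2(e[1],e[0])))
for i in(0,1):
  e=f[i+1]-f[i];print(np.linalg.norm(e),np.degrees(np.arctan2(e[1],e[0])))
E
```

```text
lid [[ 0.5308 -0.1855  0.084 ]
 [ 0.53   -0.1847  0.084 ]
 [ 0.5285 -0.2138  0.084 ]
 [ 0.5298 -0.1554  0.084 ]
 [ 0.5591 -0.1856  0.084 ]]
foot [[ 0.4992 -0.2065  0.03  ]
 [ 0.4995 -0.1553  0.03  ]
 [ 0.5489 -0.1555  0.03  ]]
block [[0.4623 0.0903 0.025 ]
 [0.425  0.2034 0.025 ]
 [0.5374 0.2416 0.025 ]] c [0.4999 0.166  0.025 ]
0.11902726972382531 108.25670430401621
0.118750128995696 18.771088192564203
0.05118616632770876 89.65756960586091
0.04942014722818874 -0.21626612136369955
```

Request:
drive_tool(increments="-40 20 -16 0.4 0; -32 50 -16 0 0; 0 50 0 0 0; 0 0 0 0 0")

```text
time: 2.7
position: [0.5263, -0.1834, 0.124]
tool_rot: [-1.205, -1.199, 1.208]
ft_force: [-0.3, -0.3, 0.8]
grip_width: 0.999
```

```bash
python3 -c "
from h import *
go(.53,-.185,.058,90)
snap('wrist','w2');snap('side','s2')"
```

```text
t 2.7 pos [ 0.5263 -0.1834  0.124 ] yaw of tool x 89.66 tool y [-0.008  0.001 -1.   ] q [-0.45  0.26  0.85  1.83 -0.21  1.16  2.04]
F [-0.33 -0.35  0.76] M [ 0.025 -0.042  0.031] w 0.999
tool shift mm [-1.6 66.  -4.3]
turn(+cw) -0.33647388447710114
```

View pics/w2.png

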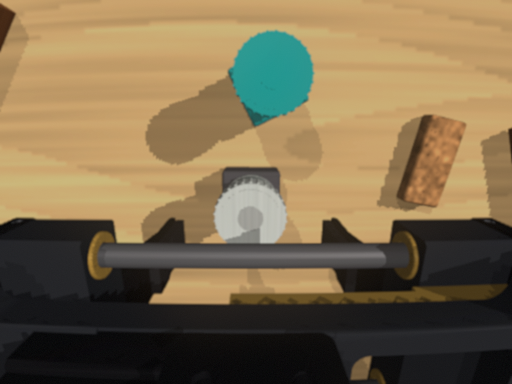

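View pics/s2.png

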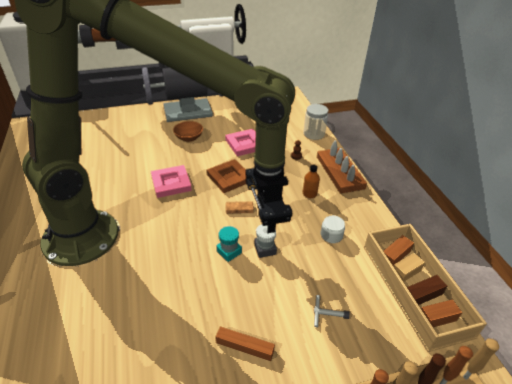

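```bash
python3 -c "
from h import *
g=pickle.load(open('w2.pkl','rb'))
print(unproj(g,[(250,217),(215,215),(286,215)],.084).round(4))"
```

```text
[[ 0.5299 -0.1855  0.084 ]
 [ 0.528  -0.2128  0.084 ]
 [ 0.5284 -0.1573  0.084 ]]
```

Request:
drive_tool(increments="-1 25 -3.5 -0.3 0; 0 25 0 0 0; 0 16 0 0 0; 0 0 0 0 0")

```text
time: 3.3
position: [0.5334, -0.1848, 0.0621]
tool_rot: [-1.208, -1.211, 1.21]
ft_force: [-0.4, -0.4, -0.4]
grip_width: 0.996
```

```bash
python3 -c "
from h import *
go(.53,-.185,.058,90)"
```

```text
t 3.3 pos [ 0.5334 -0.1848  0.0621] yaw of tool x 90.14 tool y [ 0.  0. -1.] q [-0.4   0.36  0.81  1.87 -0.3   1.04  2.11]
F [-0.36 -0.43 -0.39] M [ 0.023  0.015 -0.065] w 0.996
tool shift mm [-0.2  4.1  3.4]
turn(+cw) 0.13636403177045509
```

Request:
drive_tool(increments="0 4 3 0 0; 0 0 0 0 0; 0 0 0 0 0; 0 0 0 0 0")

```text
time: 3.8
position: [0.5303, -0.1853, 0.0579]
tool_rot: [-1.209, -1.211, 1.21]
ft_force: [0.4, -0.3, -0.6]
grip_width: 0.998
```

```bash
python3 -c "
from h import *
go(.53,-.185,.058,90)"
```

```text
t 3.8 pos [ 0.5303 -0.1853  0.0579] yaw of tool x 90.11 tool y [ 0.001  0.    -1.   ] q [-0.4   0.36  0.81  1.88 -0.3   1.03  2.11]
F [ 0.42 -0.29 -0.56] M [0.037 0.043 0.022] w 0.998
tool shift mm [ 0.3 -0.1  0.3]
turn(+cw) 0.1106375391182155
```

Request:
drive_tool(increments="0 0 0 0 255; 0 0 0 0 255; 0 0 0 0 255; 0 0 0 0 255; 0 0 0 0 255; 0 0 0 0 255", squeeze=30)

```text
time: 4.55
position: [0.53, -0.1855, 0.0576]
tool_rot: [-1.209, -1.21, 1.211]
ft_force: [-0.2, -1.4, -1.1]
grip_width: 0.636
```

```bash
python3 -c "
from h import *
st()"
```

```text
t 4.55 pos [ 0.53   -0.1855  0.0576] yaw of tool x 90.1 tool y [ 0. -0. -1.] q [-0.4   0.36  0.81  1.88 -0.3   1.03  2.11]
F [-0.23 -1.35 -1.08] M [-0.116 -0.035 -0.013] w 0.636
```

Request:
drive_tool(increments="0 -10 0 0 255; 0 -25 0 0 255; 0 -35 0 0 255; 20 -15 -2 0 255; 40 0 -4 0 255; 45 0 -5 0 255; 45 0 -5 0 255; 45 0 -5 0 255; 45 0 -5 0 255; 45 0 -4 0 255; 40 0 0 -4 255; 20 0 0 -8 255; 0 0 0 -6.5 255; 0 0 0 0 255; 0 0 0 0 255")

```text
time: 6.42
position: [0.5578, 0.1592, 0.1424]
tool_rot: [-1.039, -1.442, 1.443]
ft_force: [-0.0, 0.0, -5.3]
grip_width: 0.638
```

```bash
python3 -c "
from h import *
go(.5,.162,.12,108.5)
snap('wrist','w3');snap('side','s3');snap('top','t3')"
```

```text
t 6.42 pos [0.5578 0.1592 0.1424] yaw of tool x 108.5 tool y [-0.001 -0.    -1.   ] q [-0.86  0.25  0.63  1.75 -0.16  1.19  1.7 ]
F [-0.01  0.03 -5.3 ] M [-0.012  0.005  0.038] w 0.638
tool shift mm [21.  22.5 53.9]
turn(+cw) -0.002700212839613414
```

View pics/w3.png

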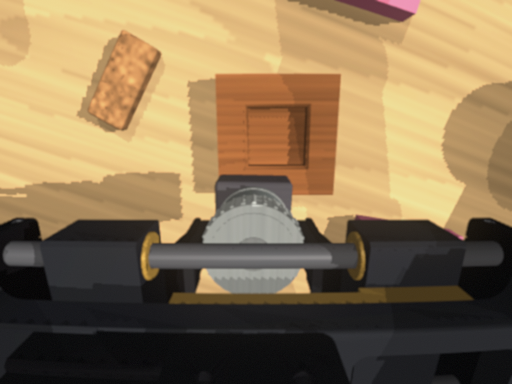

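View pics/s3.png

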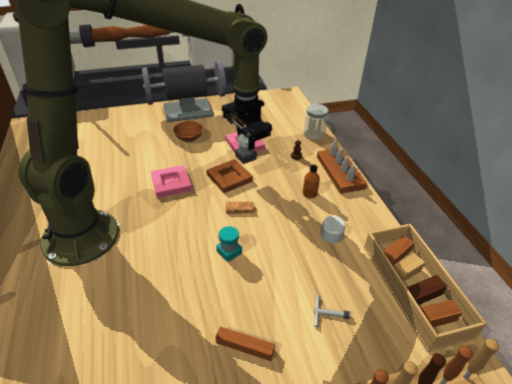

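View pics/t3.png

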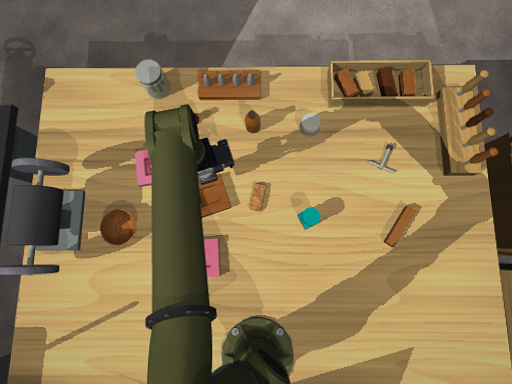

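```bash
python3 - <<'E'
from h import *
g=pickle.load(open("w3.pkl","rb"))
crop(g,205,65,145,155,5,"pics/w3b.png")
E
```

```text
(no output)
```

View pics/w3b.png

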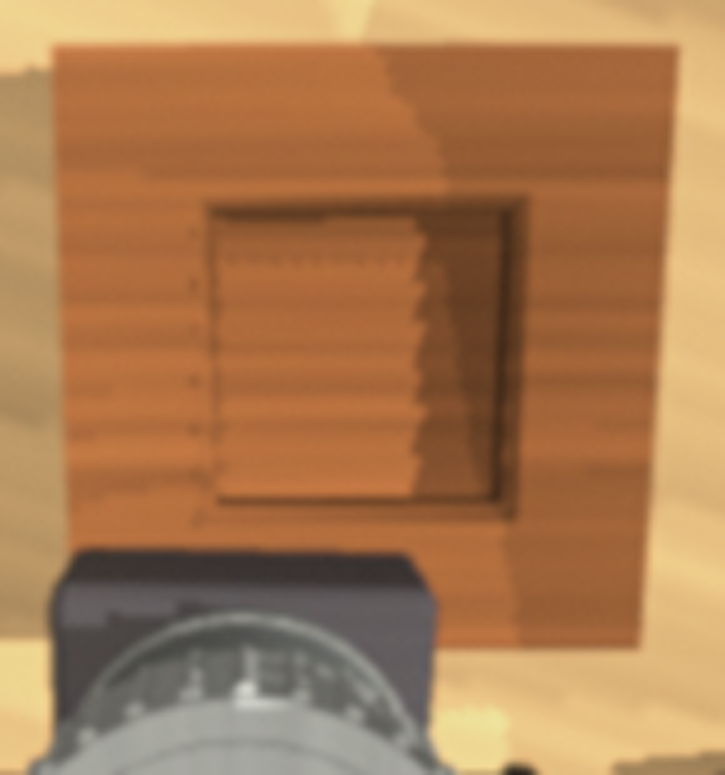

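```bash
python3 - <<'E'
from h import *
g=pickle.load(open("w3.pkl","rb"))
P=lambda pts,z:unproj(g,[((a+.5)/5-.5+205,(b+.5)/5-.5+65) for a,b in pts],z)
b=P([(52,46),(680,46),(640,648)],.025)
c=(b[0]+b[2])/2;print(b.round(4),"block c",c.round(4))
def e(b):
  for i in range(len(b)-1):
    v=b[i+1]-b[i];print(np.linalg.norm(v).round(4),np.degrees(np.arctan2(v[1],v[0])).round(2))
e(b)
r=P([(192,200),(527,198),(517,520),(197,520)],.025);print("recess mouth(65)",r.mean(0).round(4));e(r)
r=P([(218,499),(498,499)],.010);print("recess floor near edge");e(r);print(r)
ft=P([(56,585),(437,592)],.1148);fb=P([(80,552),(415,557)],.0848)
print("foot top",ft.round(4));e(ft);print("foot bot",fb.round(4));e(fb)
# in tool axes at yaw 108.5
a=np.radians(108.5);ux=np.array([np.cos(a),np.sin(a)]);uz=np.array([np.sin(a),-np.cos(a)])*-1
print("tool x,z of block c rel tcp", (c[:2]-[.5578,.1592])@ux,(c[:2]-[.5578,.1592])@uz)
for f in(ft,fb):
  m=f.mean(0)[:2]-[.5578,.1592];print("foot far edge mid in tool x,z",m@ux,m@uz)
E
```

```text
[[0.4624 0.0894 0.025 ]
 [0.4238 0.2034 0.025 ]
 [0.5372 0.2416 0.025 ]] block c [0.4998 0.1655 0.025 ]
0.1203 108.68
0.1197 18.64
recess mouth(65) [0.5004 0.165  0.025 ]
0.0655 108.93
0.0639 19.39
0.0661 -71.53
recess floor near edge
0.0607 108.48
[[0.53774569 0.14733592 0.01      ]
 [0.5185137  0.20487501 0.01      ]]
foot top [[0.5403 0.1256 0.1148]
 [0.5241 0.1773 0.1148]]
0.0542 107.35
foot bot [[0.5414 0.126  0.0848]
 [0.5249 0.1782 0.0848]]
0.0547 107.56
tool x,z of block c rel tcp 0.024381448694073694 0.0529984136428555
foot far edge mid in tool x,z 0.0007866990508655057 0.026727805992879387
foot far edge mid in tool x,z 0.001091340743660558 0.025611563335011904
```

Request:
drive_tool(increments="6 5 14 -1 255; 9 10 20 0 255; 8.5 15 20.5 0 255; 0 15 0 0 255; 0 0 0 0 255; 0 0 0 0 255")

```text
time: 7.32
position: [0.5, 0.1636, 0.0982]
tool_rot: [-1.029, -1.457, 1.456]
ft_force: [0.7, 0.3, -4.6]
grip_width: 0.636
```

```bash
python3 -c "
from h import *
go(.4987,.1642,.07,109.5)
snap('wrist','w4');g=snap('side','s4');crop(g,190,130,90,75,8,'pics/s4c.png');snap('top','t4')"
```

```text
t 7.33 pos [0.5    0.1636 0.0982] yaw of tool x 109.56 tool y [ 0.002 -0.    -1.   ] q [-0.92  0.17  0.61  1.93 -0.11  1.07  1.64]
F [ 0.74  0.32 -4.56] M [ 0.037  0.015 -0.02 ] w 0.636
tool shift mm [ 1.  28.2  1.1]
turn(+cw) 0.05900343801633312
```

View pics/w4.png

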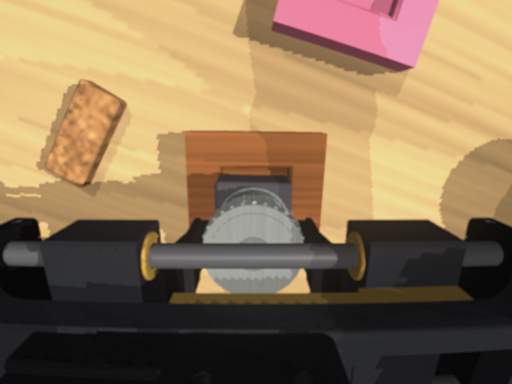

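View pics/s4c.png

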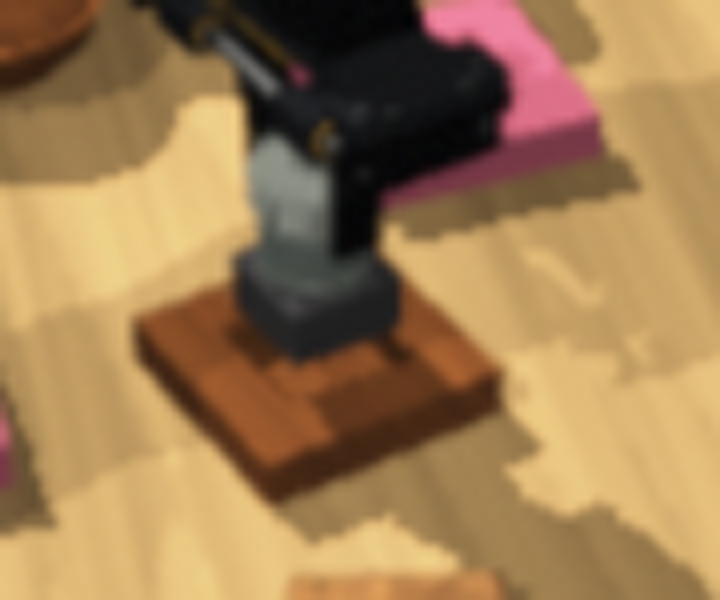

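Request:
drive_tool(increments="0.7 5 1 0 255; 0 6 0 0 255; 0 5 0 0 255; 0 3 0 0 255; 0 2 0 0 255; 0 0 0 0 255")

```text
time: 8.22
position: [0.5018, 0.1657, 0.0796]
tool_rot: [-1.032, -1.465, 1.451]
ft_force: [4.1, 1.5, 7.0]
grip_width: 0.629
```

```bash
python3 -c "
from h import *
go(.4987,.1642,.0676,109.5)"
```

```text
t 8.22 pos [0.5018 0.1657 0.0796] yaw of tool x 109.61 tool y [ 0.008  0.004 -1.   ] q [-0.92  0.2   0.61  1.95 -0.13  1.03  1.66]
F [4.11 1.5  7.05] M [ 0.26  -0.602 -0.005] w 0.629
tool shift mm [-0.4 12.   3.5]
turn(+cw) 0.11129215608946197
```

Request:
drive_tool(increments="0 -1 -3 0 255; 0 0 0 0 255; 0 2 0 0 255; 0 0 0 0 255")

```text
time: 8.72
position: [0.504, 0.1664, 0.078]
tool_rot: [-1.032, -1.464, 1.452]
ft_force: [4.5, 0.9, 8.3]
grip_width: 0.633
```

```bash
python3 -c "
from h import *
go(.5018,.1657,.0676,109.5)"
```

```text
t 8.72 pos [0.504  0.1664 0.078 ] yaw of tool x 109.61 tool y [ 0.007  0.003 -1.   ] q [-0.91  0.21  0.6   1.94 -0.14  1.03  1.66]
F [4.48 0.92 8.29] M [ 0.345 -0.841 -0.023] w 0.633
tool shift mm [ 0.  10.3  2.4]
turn(+cw) 0.10593218602213028
```

```bash
python3 -c "
from h import *
g=snap('wrist','w5');crop(g,170,110,170,110,4,'pics/w5c.png');g=snap('side','s5');crop(g,190,130,90,75,8,'pics/s5c.png')"
```

```text
(no output)
```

View pics/w5c.png

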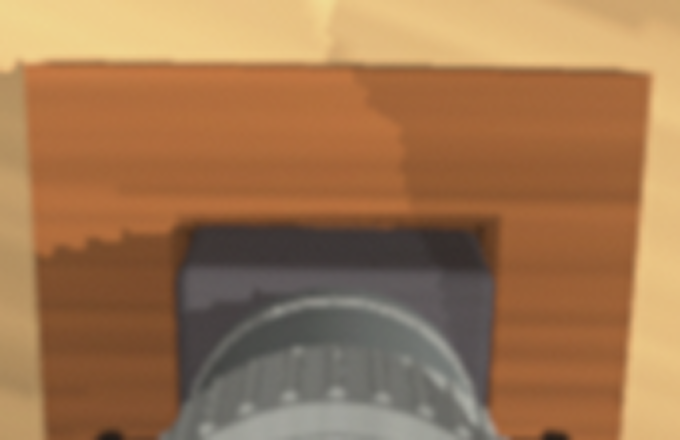

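View pics/s5c.png

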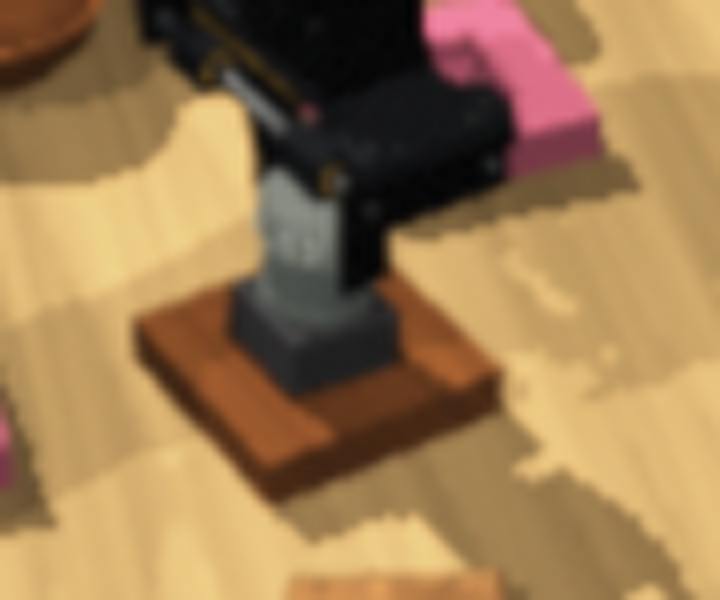

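Request:
drive_tool(increments="0 -1 -2 0 255; 0 0 -1.5 0 255; 0 0 0 0 255; 0 0 0 0 255")

```text
time: 9.32
position: [0.5051, 0.1668, 0.0775]
tool_rot: [-1.029, -1.459, 1.455]
ft_force: [3.5, 1.6, 6.9]
grip_width: 0.635
```

```bash
python3 -c "
from h import *
go(.5018,.1657,.0676,109.5)"
```

```text
t 9.32 pos [0.5051 0.1668 0.0775] yaw of tool x 109.61 tool y [ 0.003  0.001 -1.   ] q [-0.91  0.21  0.6   1.93 -0.14  1.03  1.67]
F [3.53 1.64 6.86] M [ 0.206 -0.428  0.028] w 0.635
tool shift mm [0.  9.9 3.5]
turn(+cw) 0.10733065980906531
```

Request:
drive_tool(increments="0 0 -1.5 0 255; 0 1 0 0 255; 0 1 0 0 255; 0 0 0 0 255")

```text
time: 9.82
position: [0.5073, 0.1676, 0.0758]
tool_rot: [-1.03, -1.461, 1.454]
ft_force: [4.4, 0.8, 7.1]
grip_width: 0.63
```

```bash
python3 -c "
from h import *
go(.5018,.1657,.0676,109.5)"
```

```text
t 9.82 pos [0.5073 0.1676 0.0758] yaw of tool x 109.61 tool y [ 0.004  0.002 -1.   ] q [-0.91  0.22  0.6   1.93 -0.14  1.03  1.67]
F [4.45 0.79 7.14] M [ 0.302 -0.827  0.022] w 0.63
tool shift mm [0.1 8.2 5.8]
turn(+cw) 0.10699621685787974
```

```bash
python3 -c "
from h import *
g=snap('wrist','w6');crop(g,170,110,170,190,4,'pics/w6c.png');g=snap('side','s6');crop(g,190,130,90,75,8,'pics/s6c.png');g=snap('top','t6');crop(g,150,110,100,100,6,'pics/t6c.png')"
```

```text
(no output)
```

View pics/w6c.png

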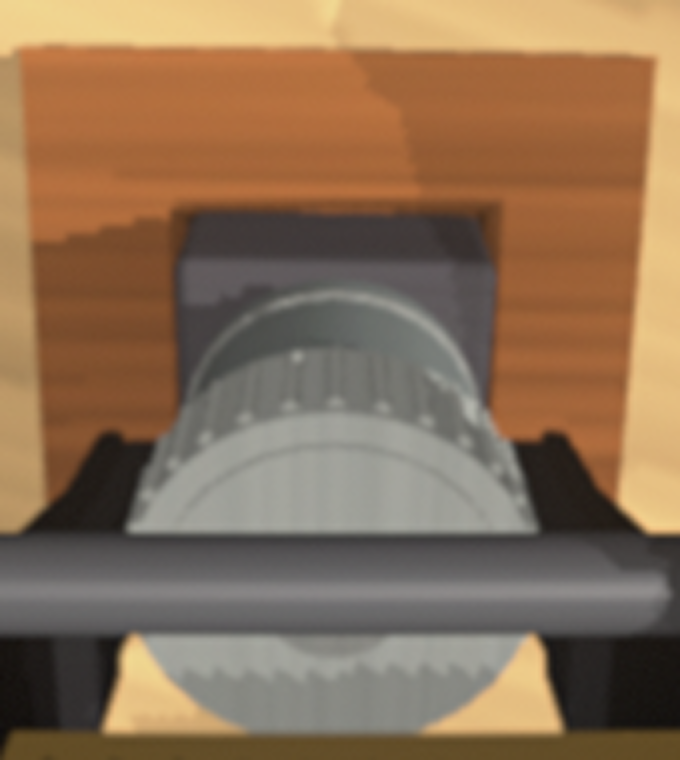

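View pics/s6c.png

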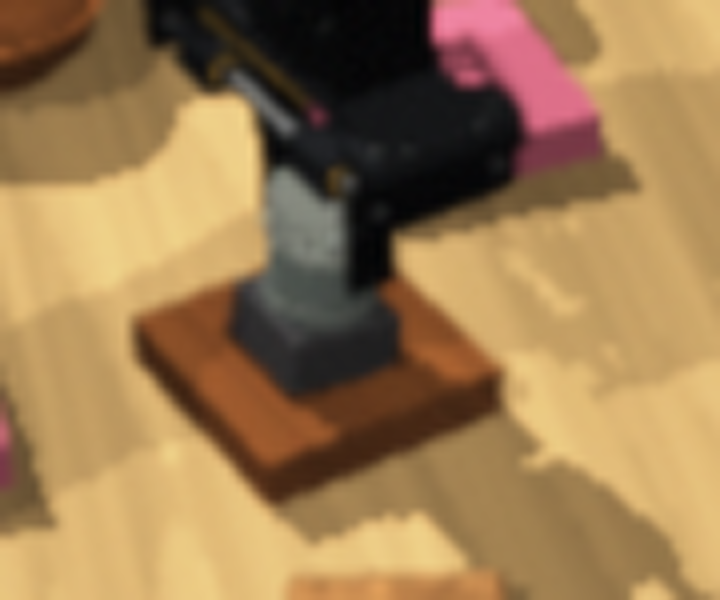

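Request:
drive_tool(increments="0 -2 2 0 255; 0 0 2 0 255; 0 0 2 0 255; 0 0 0 0 255; 0 0 0 0 255")

```text
time: 10.6
position: [0.5027, 0.166, 0.0783]
tool_rot: [-1.032, -1.463, 1.452]
ft_force: [6.2, 2.4, 7.0]
grip_width: 0.635
```

```bash
python3 -c "
from h import *
go(.5018,.1657,.0676,109.5)
g=snap('wrist','w7');crop(g,170,110,170,190,4,'pics/w7c.png');g=snap('side','s7');crop(g,190,130,90,75,8,'pics/s7c.png')"
```

```text
t 10.6 pos [0.5027 0.166  0.0783] yaw of tool x 109.61 tool y [ 0.007  0.003 -1.   ] q [-0.92  0.2   0.6   1.94 -0.13  1.03  1.66]
F [6.22 2.43 6.97] M [ 0.472 -1.448  0.059] w 0.635
tool shift mm [ 0.  10.7  1. ]
turn(+cw) 0.10976422554273313
```

View pics/w7c.png

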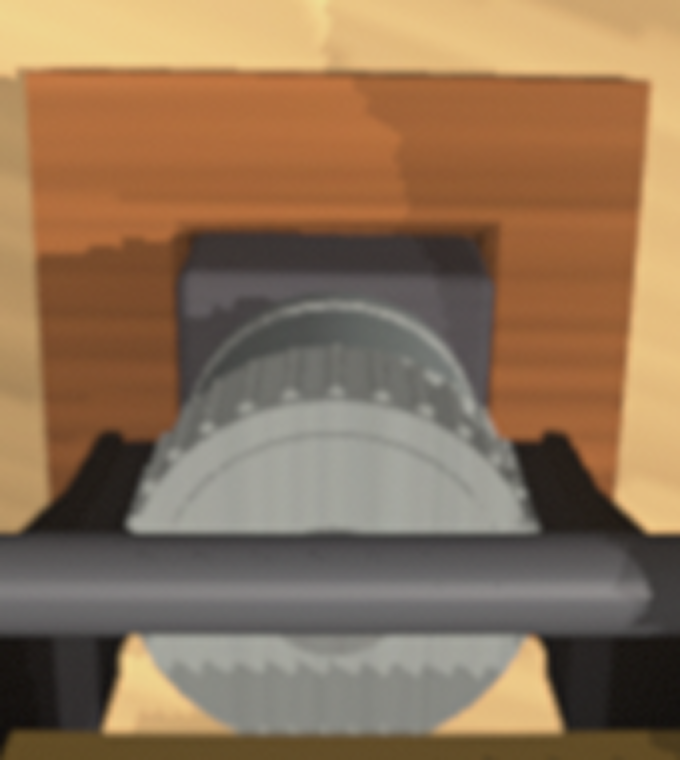

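View pics/s7c.png

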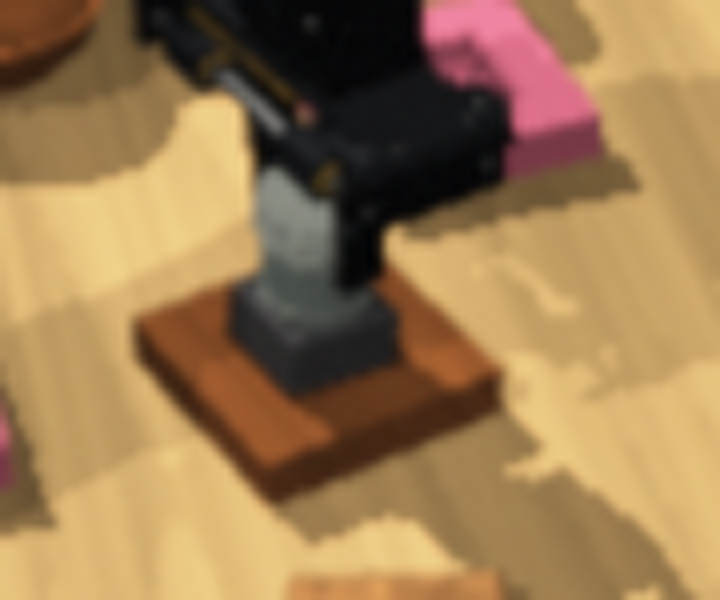

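```bash
cat >> h.py <<'E'
def sqr(c,h,yaw,z):
    a=np.radians(yaw);Rm=np.array([[np.cos(a),-np.sin(a)],[np.sin(a),np.cos(a)]])
    p=np.array([[-h,-h],[h,-h],[h,h],[-h,h]])@Rm.T+c;return np.c_[p,np.full(4,z)]
def circ(c,r,z):
    t=np.linspace(0,2*np.pi,40);return np.c_[c[0]+r*np.cos(t),c[1]+r*np.sin(t),0*t+z]
E
python3 - <<'E'
from h import *
B=np.array([.4995,.1615]);
for n,B in(("s7",np.array([.4998,.1573])),("w7",np.array([.5,.1653]))):
  g=pickle.load(open(n+".pkl","rb"))
  dr=[(sqr(B,.06,18.6,.025),(0,255,0)),(sqr(B,.0325,18.6,.025),(0,255,255)),(sqr(B,.028,18.6,.0505),(255,255,0)),(sqr(B,.028,18.6,.0205),(255,0,0)),(circ(B,.028,.1045),(255,0,255))]
  if n=="s7": crop(g,190,120,90,75,8,"pics/o_s7.png",dr)
  else: crop(g,150,90,200,200,3.9,"pics/o_w7.png",dr)
E
```

```text
(no output)
```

View pics/o_s7.png

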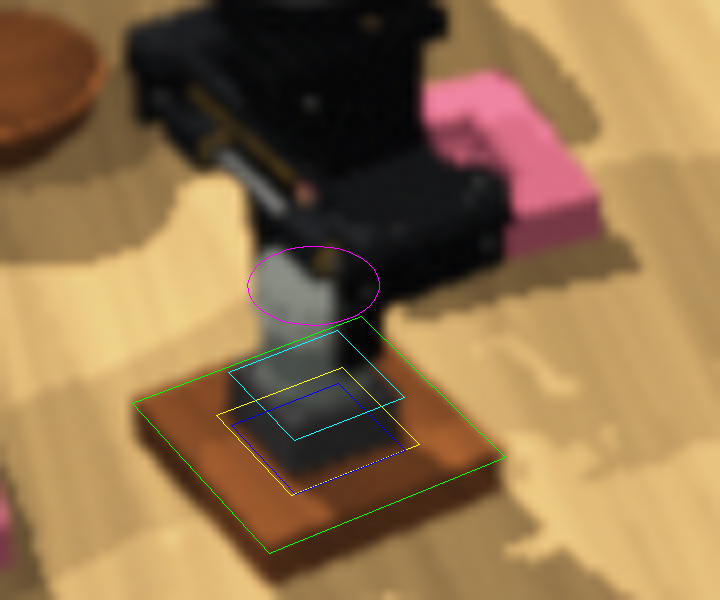

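View pics/o_w7.png

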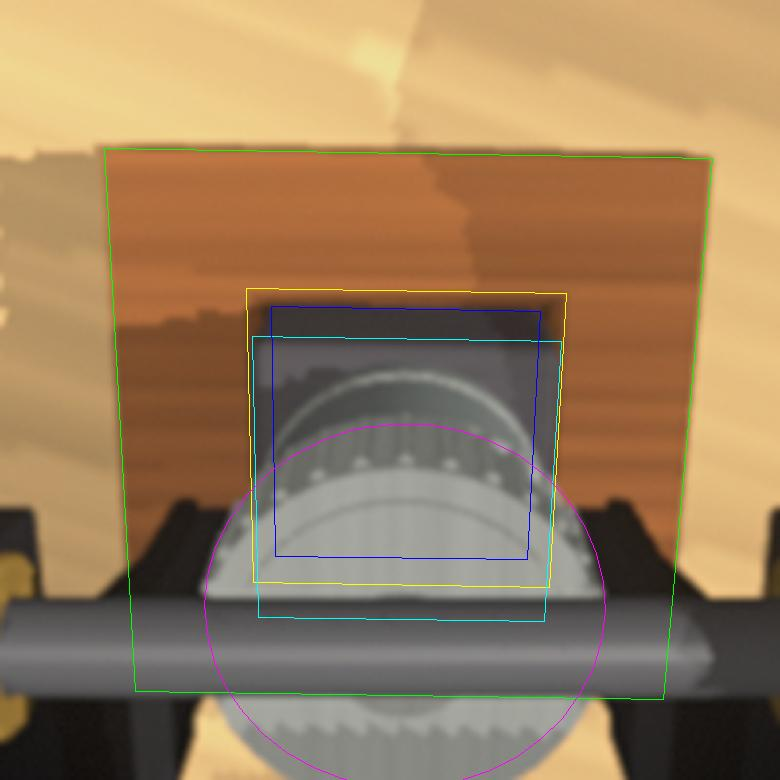

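```bash
python3 - <<'E'
from h import *
out=[]
for n,T,yaw in(("w3",(.5578,.1592,.1424),18.5),("w7",(.5027,.166,.0783),19.6)):
  g=pickle.load(open(n+".pkl","rb"));T=np.array(T);b=T[2]-.0576
  dr=[(sqr(T[:2],.028,yaw,b+.03),(255,255,0)),(sqr(T[:2],.028,yaw,b),(255,0,0)),(circ(T[:2],.028,b+.084),(255,0,255)),(circ(T[:2],.025,b+.058),(0,255,0))]
  crop(g,185,160,140,140,5,f"pics/o_{n}.png",dr);out.append(cv2.imread(f"pics/o_{n}.png"))
cv2.imwrite("pics/o37.png",cv2.resize(np.hstack(out),(800,400),interpolation=cv2.INTER_AREA))
E
```

```text
(no output)
```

View pics/o_w3.png

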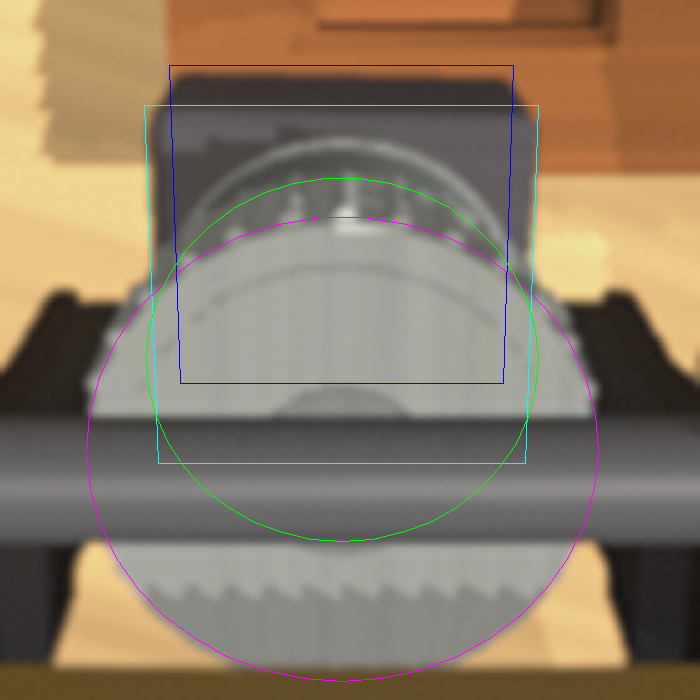

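View pics/o_w7.png

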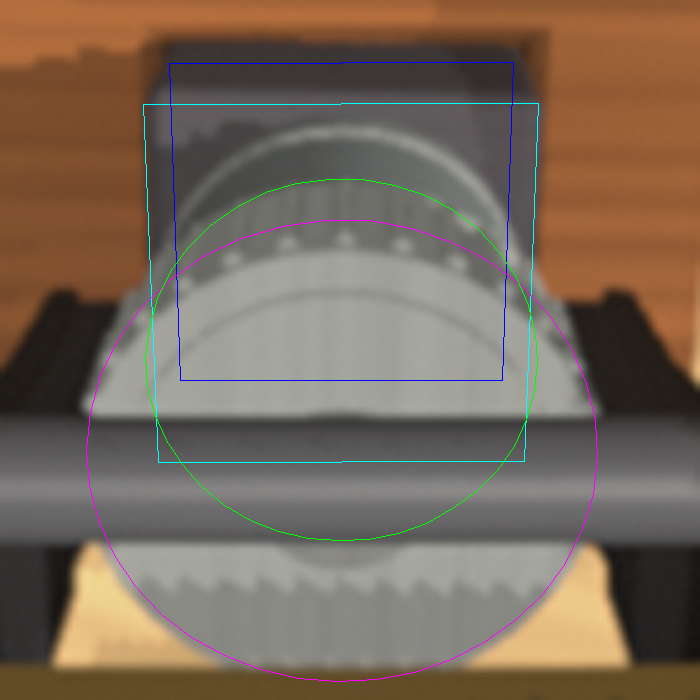

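Request:
drive_tool(increments="0 0 -2 0 255; 0 0 0 0 200; 0 0 0 0 0; 0 0 0 0 0; 0 0 0 0 0")

```text
time: 11.32
position: [0.4999, 0.165, 0.0755]
tool_rot: [-1.026, -1.454, 1.459]
ft_force: [-0.3, 0.0, -0.3]
grip_width: 0.887
```

```bash
python3 -c "
from h import *
go(.5018,.1657,.0676,109.5)
g=snap('wrist','w8');crop(g,170,110,170,190,4,'pics/w8c.png');g=snap('side','s8');crop(g,190,120,90,75,8,'pics/s8c.png')"
```

```text
t 11.32 pos [0.4999 0.165  0.0755] yaw of tool x 109.61 tool y [-0.003 -0.001 -1.   ] q [-0.91  0.21  0.6   1.94 -0.14  1.03  1.66]
F [-0.3   0.04 -0.33] M [ 0.035  0.059 -0.023] w 0.887
tool shift mm [ 0.   7.9 -2. ]
turn(+cw) 0.10805858158144588
```

View pics/w8c.png

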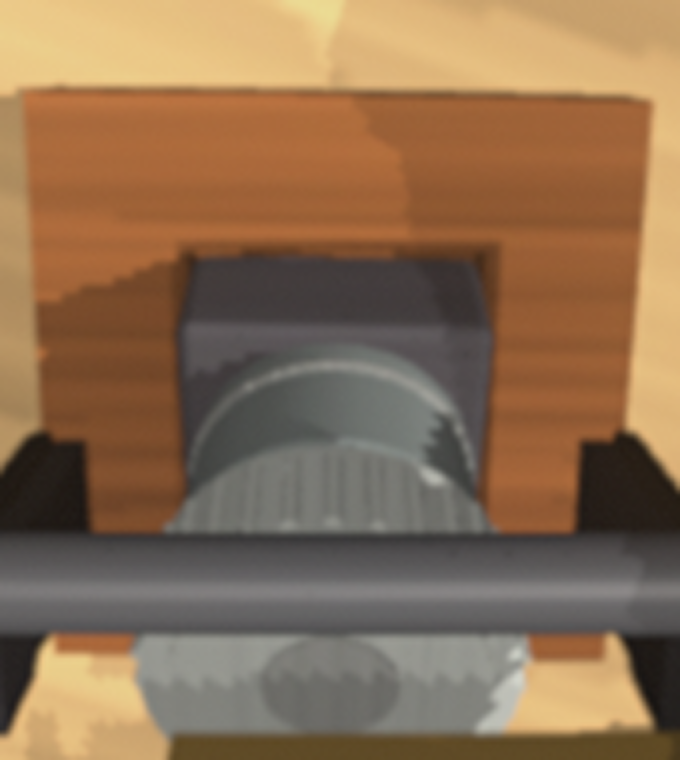

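View pics/s8c.png

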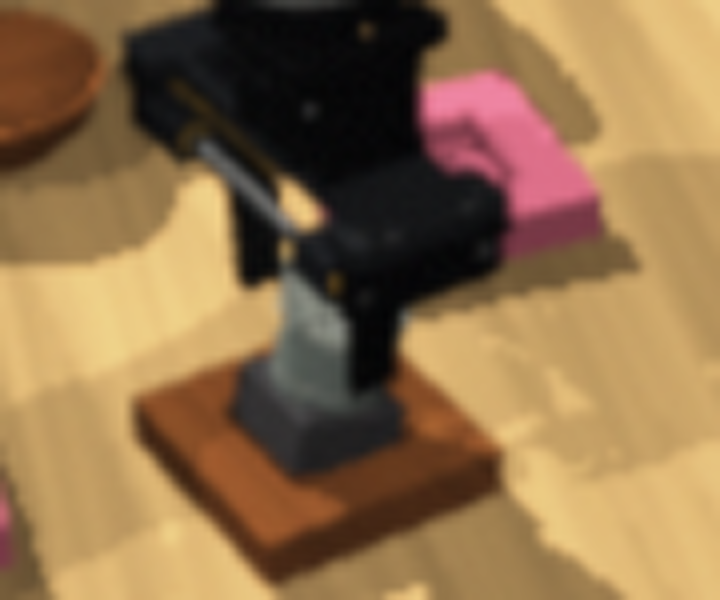

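```bash
python3 - <<'E'
from h import *
g=pickle.load(open("w8.pkl","rb"))
p=unproj(g,[(252.4,281),(203,286),(300,286)],.098);print(p.round(4))
a=np.radians(18.6);ex=np.array([np.cos(a),np.sin(a)]);ey=np.array([-np.sin(a),np.cos(a)])
for q in p: print("block frame",(q[:2]-[.5,.1653])@ex,(q[:2]-[.5,.1653])@ey)
E
```

```text
[[0.5196 0.1717 0.098 ]
 [0.5325 0.1455 0.098 ]
 [0.5135 0.1991 0.098 ]]
block frame 0.020560256495772297 -0.0002005124312601498
block frame 0.02448280420741122 -0.029107406722711414
block frame 0.023559454102361307 0.027765974453886684
```

```bash
python3 - <<'E'
# fit tilt model on w8: overlay of jar tilted about near edge
from h import *
g=pickle.load(open("w8.pkl","rb"));gs=pickle.load(open("s8.pkl","rb"))
a=np.radians(18.6);Rz=np.array([[np.cos(a),-np.sin(a),0],[np.sin(a),np.cos(a),0],[0,0,1]])
def jar(th,xn,zn):
    # near bottom edge at block x=xn,z=zn; tilt th top to +x
    t=np.radians(th);c,s=np.cos(t),np.sin(t)
    def T(P):
        P=np.array(P,float)-[.028,0,0]
        Q=np.c_[c*P[:,0]+s*P[:,2]+xn,P[:,1],-s*P[:,0]+c*P[:,2]+zn]
        return Q
    f=lambda z:T([[-.028,-.028,z],[.028,-.028,z],[.028,.028,z],[-.028,.028,z]])
    w=np.linspace(0,6.283,40);k=lambda r,z:T(np.c_[r*np.cos(w),r*np.sin(w),0*w+z])
    return [f(0),f(.03),k(.025,.058),k(.028,.064),k(.028,.084)]
for th,xn,zn in((10,.025,.011),(14,.024,.010)):
    cols=[(255,0,0),(255,255,0),(0,255,0),(0,128,255),(255,0,255)]
    mk=lambda B:[(p@Rz.T+[*B,0],c) for p,c in zip(jar(th,xn,zn),cols)]
    crop(g,170,150,170,170,4,f"pics/o8_{th}.png",mk((.5,.1653)))
    crop(gs,190,120,90,75,8,f"pics/o8s_{th}.png",mk((.4998,.1573)))
    print((jar(th,xn,zn)[4].mean(0)))
E
```

```text
[ 1.2700404e-02 -6.4783072e-08  9.8464586e-02]
[ 1.78315863e-02 -6.47830720e-08  9.81095031e-02]
```

View pics/o8_10.png

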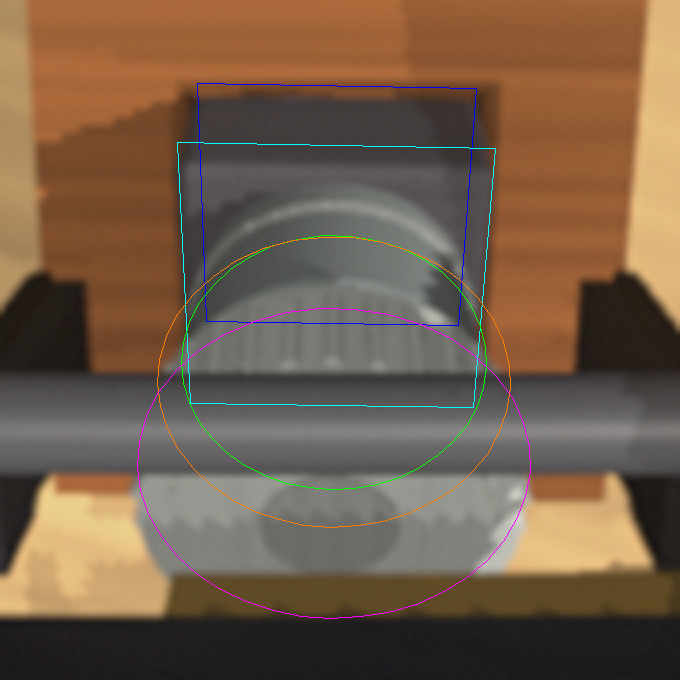

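View pics/o8s_10.png

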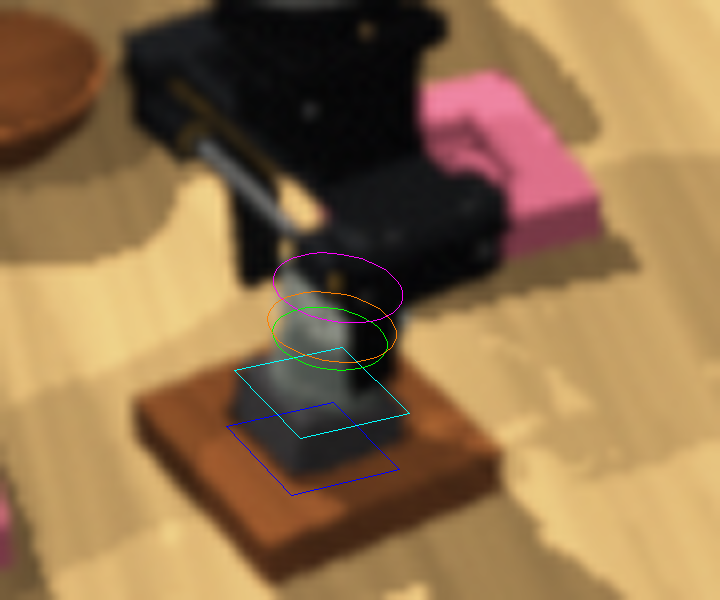

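Request:
drive_tool(increments="0 0 -6 0 0; 0 2 -6 0 0; 0 2.5 -4 0 0; 0 0 0 0 0; 0 0 0 0 255; 0 0 0 0 255; 0 0 0 0 255; 0 0 0 0 255")

```text
time: 12.42
position: [0.5165, 0.1709, 0.0722]
tool_rot: [-1.028, -1.457, 1.457]
ft_force: [0.4, -1.2, 0.5]
grip_width: 0.631
```

```bash
python3 -c "
from h import *
go(.5018,.1657,.0676,109.5)
g=snap('wrist','w9');crop(g,170,110,170,190,4,'pics/w9c.png')"
```

```text
t 12.43 pos [0.5165 0.1709 0.0722] yaw of tool x 109.62 tool y [ 0.  0. -1.] q [-0.9   0.25  0.6   1.91 -0.16  1.03  1.68]
F [ 0.37 -1.21  0.46] M [-0.245 -0.128  0.016] w 0.631
tool shift mm [ 0.1  4.6 15.6]
turn(+cw) 0.11583415229779348
```

View pics/w9c.png

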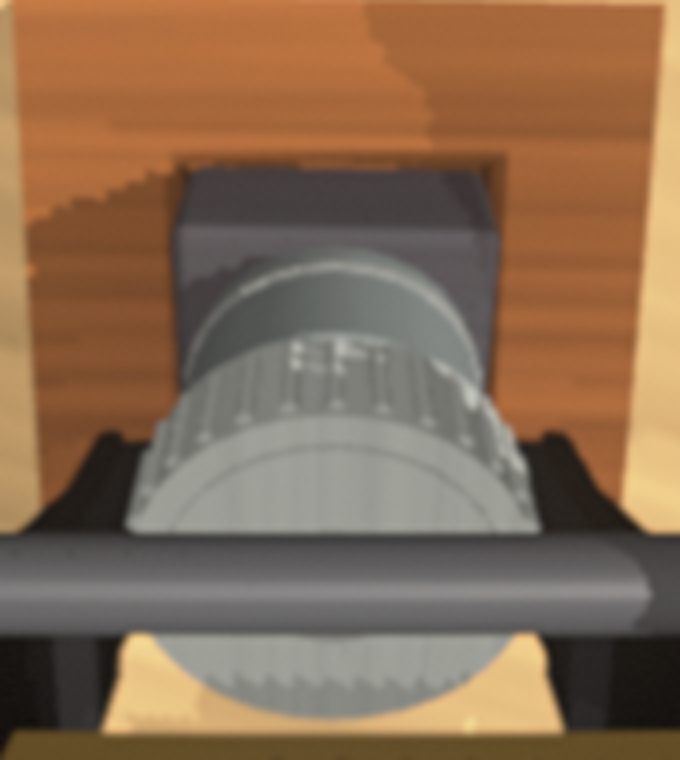

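Request:
drive_tool(increments="0 -10 0 0 255; 0 -20 0 0 255; 0 -25 0 0 255; -25 0 -10 0 255; -38 0 -17 0 255; -38 0 -17 0 255; -38 0 -16 0 255; 0 20 0 0 255; 0 20 0 0 255; 0 8 0 0 255; 0 0 0 0 255")

```text
time: 13.85
position: [0.6184, 0.0612, 0.078]
tool_rot: [-1.024, -1.456, 1.459]
ft_force: [0.0, -1.2, -5.8]
grip_width: 0.635
```

```bash
python3 -c "
from h import *
go(.5018,.1657,.0676,109.5)
g=snap('wrist','w10');g=snap('side','s10');crop(g,220,130,90,75,8,'pics/s10c.png')"
```

```text
t 13.85 pos [0.6184 0.0612 0.078 ] yaw of tool x 109.71 tool y [-0.002  0.    -1.   ] q [-0.66  0.43  0.65  1.71 -0.28  1.11  1.99]
F [ 0.04 -1.23 -5.85] M [ 0.045 -0.029  0.027] w 0.635
tool shift mm [137.7  10.7  74.5]
turn(+cw) 0.20547027838884446
```

View pics/w10.png

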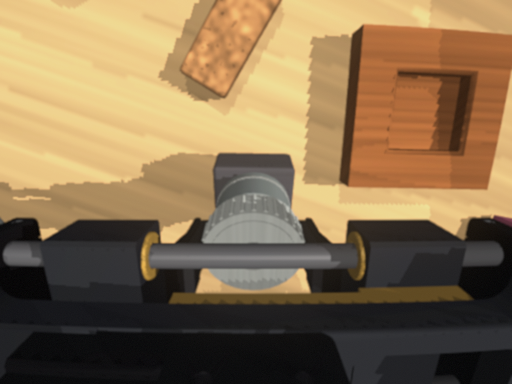

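View pics/s10c.png

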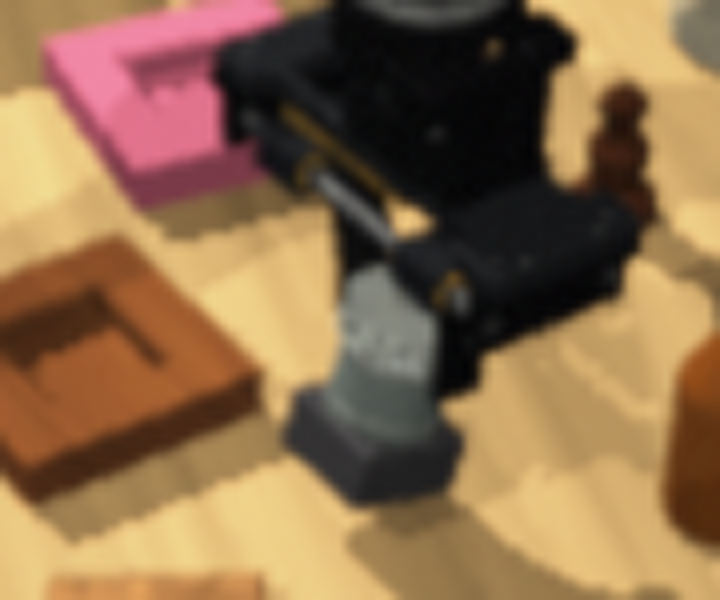

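Request:
drive_tool(increments="0 6 0 0 255; 0 6 0 0 255; 0 4 0 0 255; 0 3 0 0 255; 0 0 0 0 255; 0 0 0 0 100; 0 0 0 0 0; 0 0 0 0 0; 0 0 0 0 0", squeeze=15)

```text
time: 15.08
position: [0.6197, 0.06, 0.06]
tool_rot: [-1.028, -1.457, 1.457]
ft_force: [0.1, -0.4, -0.3]
grip_width: 0.892
```

```bash
python3 -c "
from h import *
go(.5018,.1657,.0676,109.5)
g=snap('wrist','w11');crop(g,170,110,170,190,4,'pics/w11c.png');g=snap('side','s11');crop(g,220,130,90,75,8,'pics/s11c.png')"
```

```text
t 15.07 pos [0.6197 0.06   0.06  ] yaw of tool x 109.6 tool y [ 0. -0. -1.] q [-0.65  0.45  0.64  1.72 -0.3   1.07  2.  ]
F [ 0.12 -0.43 -0.34] M [ 0.057  0.075 -0.03 ] w 0.892
tool shift mm [139.1  -7.6  75.6]
turn(+cw) 0.10389877927724456
```

View pics/w11.png

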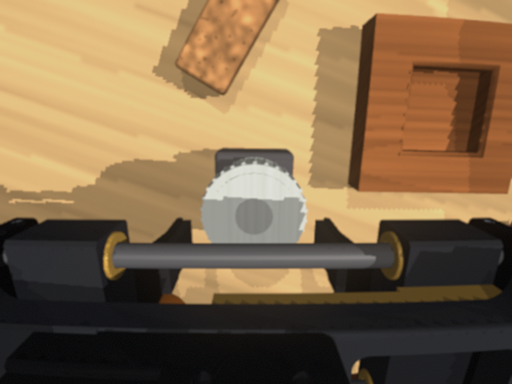

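View pics/s11c.png

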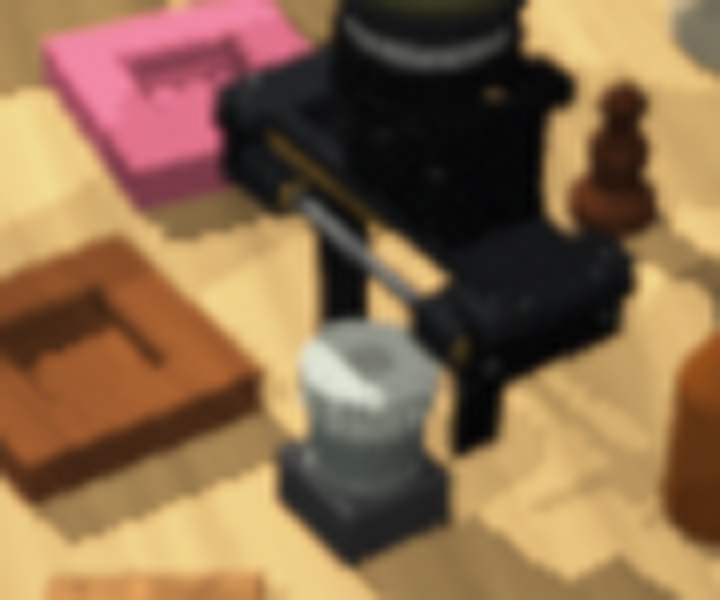

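```bash
python3 - <<'E'
from h import *
g=pickle.load(open("w11.pkl","rb"))
crop(g,190,135,130,110,6,"pics/w11j.png");crop(g,350,5,162,195,4,"pics/w11b.png")
print(unproj(g,[(254,215.5)],.084))
E
```

```text
[[0.6003489  0.05376165 0.084     ]]
```

View pics/w11j.png

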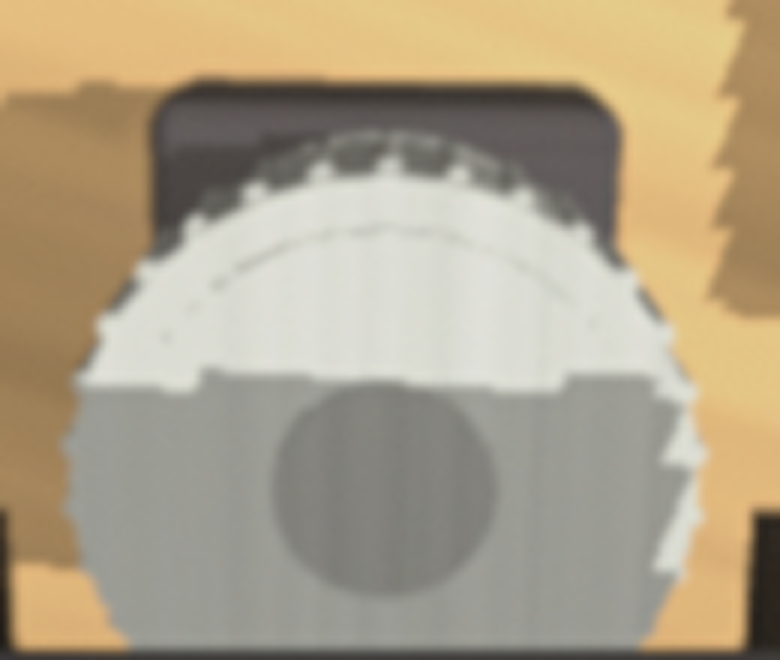

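View pics/w11b.png

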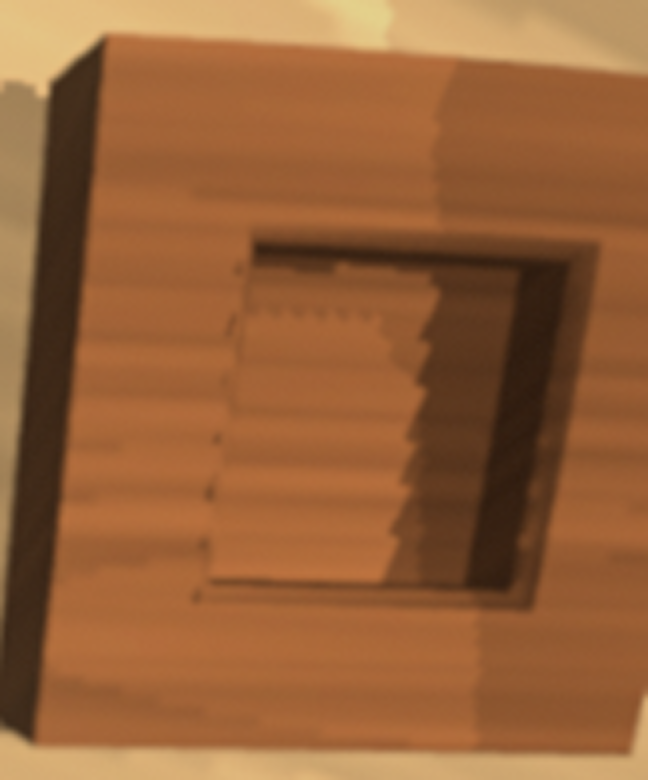

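```bash
python3 - <<'E'
from h import *
g=pickle.load(open("w11.pkl","rb"))
P=lambda o,k,pts,z:unproj(g,[((a+.5)/k-.5+o[0],(b+.5)/k-.5+o[1]) for a,b in pts],z)
L=P((190,135),6,[(385,490),(386,490)],.084)[0];print("lid",L.round(4))
f=P((190,135),6,[(155,95),(618,98)],.03);fb=P((190,135),6,[(190,80),(580,83)],.0)
b=P((350,5),4,[(107,35),(34,745),(632,755)],.025)
m=P((350,5),4,[(232,229),(600,242),(530,608),(192,600)],.025)
e=lambda v:(np.linalg.norm(v).round(4),np.degrees(np.arctan2(v[1],v[0])).round(2))
print("foot",f.round(4),e(f[1]-f[0]),fb.round(4),e(fb[1]-fb[0]))
print("block",b.round(4),e(b[1]-b[0]),e(b[2]-b[1]),"c",((b[0]+b[2])/2).round(4))
print("mouth",m.mean(0).round(4),e(m[0]-m[3]),e(m[1]-m[0]),e(m[1]-m[2]),e(m[2]-m[3]))
a=np.radians(18.6);ex=np.array([np.cos(a),np.sin(a)]);ey=np.array([-np.sin(a),np.cos(a)])
print("foot centre along block x from edge:",(f.mean(0)[:2]-L[:2])@ex+.028,(f.mean(0)[:2]-L[:2])@ey)
go(L[0],L[1],.058,109.6)
E
```

```text
lid [0.6008 0.0538 0.084 ]
foot [[0.5822 0.019  0.03  ]
 [0.5645 0.0699 0.03  ]] (np.float64(0.0539), np.float64(109.18)) [[0.5831 0.0201 0.    ]
 [0.566  0.0696 0.    ]] (np.float64(0.0523), np.float64(109.11))
block [[0.462  0.0898 0.025 ]
 [0.5758 0.1282 0.025 ]
 [0.5371 0.2431 0.025 ]] (np.float64(0.1201), np.float64(18.63)) (np.float64(0.1212), np.float64(108.61)) c [0.4996 0.1665 0.025 ]
mouth [0.5002 0.1651 0.025 ] (np.float64(0.0633), np.float64(-160.0)) (np.float64(0.0679), np.float64(110.05)) (np.float64(0.0646), np.float64(-161.51)) (np.float64(0.0662), np.float64(108.87))
foot centre along block x from edge: -0.0010215841443074018 -8.362221375405106e-05
t 15.18 pos [0.6196 0.06   0.0599] yaw of tool x 109.61 tool y [-0. -0. -1.] q [-0.65  0.45  0.64  1.72 -0.3   1.07  2.  ]
F [ 0.22 -0.48  0.38] M [ 0.056  0.024 -0.   ] w 0.96
tool shift mm [ 0.4  1.9 19.8]
turn(+cw) 0.008704528066232342
```

Request:
drive_tool(increments="0 0 8 0 0; 0.4 2 8 0 0; 0 0 4 0 0; 0 0 0 0 0; 0 0 0 0 0", squeeze=45)

```text
time: 15.8
position: [0.6009, 0.054, 0.0583]
tool_rot: [-1.028, -1.457, 1.456]
ft_force: [0.3, 0.4, 0.4]
grip_width: 0.998
```

```bash
python3 - <<'E'
from h import *
go(.6008,.0538,.058,109.6)
E
```

```text
t 15.8 pos [0.6009 0.054  0.0583] yaw of tool x 109.62 tool y [ 0.001  0.    -1.   ] q [-0.67  0.41  0.65  1.77 -0.28  1.05  2.  ]
F [0.34 0.41 0.36] M [0.048 0.011 0.037] w 0.998
tool shift mm [-0.1  0.3  0.1]
turn(+cw) 0.019420729827118066
```

Request:
drive_tool(increments="0 0 0 0 255; 0 0 0 0 255; 0 0 0 0 255; 0 0 0 0 255; 0 0 0 0 255; 0 -10 0 0 255; 0 -20 0 0 255; 10 -15 4 0 255; 30 -5 12 0 255; 36 0 15 0 255; 36 0 15 0 255; 20 0 8 0 255; 7 0 2.5 0.5 255; 0 0 0 0 255; 0 0 0 0 255")

```text
time: 17.68
position: [0.5016, 0.1645, 0.1084]
tool_rot: [-1.035, -1.45, 1.449]
ft_force: [0.0, -0.7, -5.5]
grip_width: 0.629
```

```bash
python3 - <<'E'
from h import *
go(.5010,.1660,.075,109.1)
g=snap('wrist','w12');crop(g,170,110,170,190,4,'pics/w12c.png')
E
```

```text
t 17.68 pos [0.5016 0.1645 0.1084] yaw of tool x 109.01 tool y [ 0.001 -0.    -1.   ] q [-0.94  0.17  0.63  1.91 -0.11  1.09  1.63]
F [ 0.03 -0.66 -5.5 ] M [ 0.026  0.009 -0.   ] w 0.629
tool shift mm [ 1.6 33.4  0.1]
turn(+cw) -0.09340254638760825
```

View pics/w12c.png

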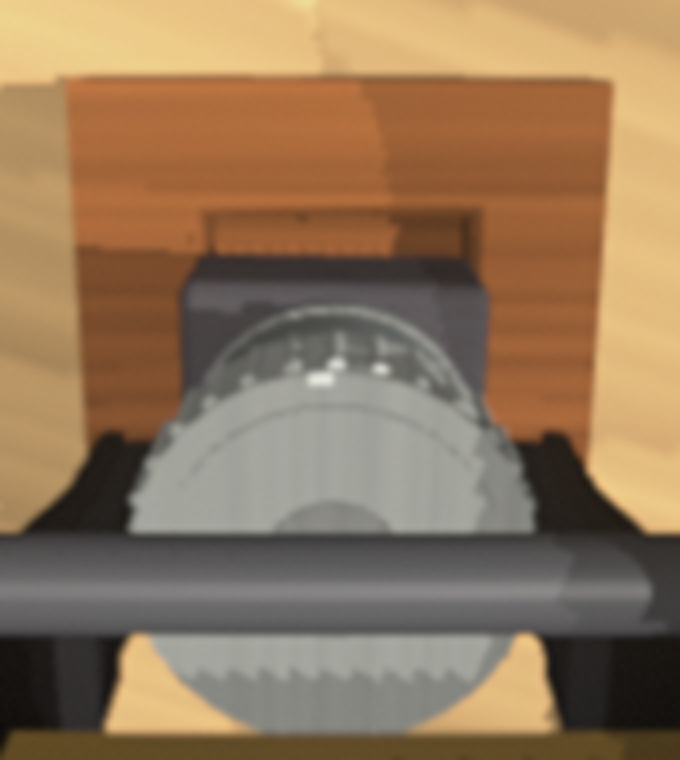

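```bash
python3 - <<'E'
from h import *
g=pickle.load(open("w12.pkl","rb"))
P=lambda pts,z:unproj(g,[((a+.5)/4-.5+170,(b+.5)/4-.5+110) for a,b in pts],z)
a=np.radians(18.6);ex=np.array([np.cos(a),np.sin(a)]);ey=np.array([-np.sin(a),np.cos(a)]);T=np.array([.5016,.1645])
for n,p,z in(("blk far",[(66,78),(612,82)],.025),("mouth far",[(202,211),(484,209)],.025),("foot top",[(187,285),(487,289)],.0801),("foot bot",[(200,256),(472,260)],.0501)):
  q=P(p,z)[:,:2]-T;v=q[1]-q[0];print(n,"x",(q@ex).round(4),"y",(q@ey).round(4),"mid",(q.mean(0)@ex).round(4),(q.mean(0)@ey).round(4),np.degrees(np.arctan2(v[1],v[0])).round(1))
E
```

```text
blk far x [-0.0614 -0.0613] y [-0.0589  0.061 ] mid -0.0614 0.0011 108.5
mouth far x [-0.0321 -0.033 ] y [-0.0296  0.0339] mid -0.0326 0.0021 109.4
foot top x [-0.0274 -0.027 ] y [-0.0261  0.0273] mid -0.0272 0.0006 108.2
foot bot x [-0.0268 -0.0263] y [-0.0273  0.0284] mid -0.0265 0.0005 108.1
```

Request:
drive_tool(increments="0.8 8 0 0 255; 0 8 0 0 255; 0 8 0 0 255; 0 4 0 0 255; 0 3 0 0 255; 0 0 0 0 255")

```text
time: 18.48
position: [0.5004, 0.1665, 0.0769]
tool_rot: [-1.032, -1.45, 1.451]
ft_force: [-0.5, -0.2, -5.1]
grip_width: 0.634
```

```bash
python3 - <<'E'
from h import *
go(.5010,.1660,.0683,109.1)
E
```

```text
t 18.48 pos [0.5004 0.1665 0.0769] yaw of tool x 109.11 tool y [-0. -0. -1.] q [-0.93  0.21  0.62  1.94 -0.14  1.03  1.66]
F [-0.48 -0.2  -5.1 ] M [0.032 0.015 0.037] w 0.634
tool shift mm [-0.6  8.6 -0.4]
turn(+cw) 0.011778620630906289
```

Request:
drive_tool(increments="0 3 0 0 255; 0 3 0 0 255; 0 2 0 0 255; 0 0.6 0 0 255; 0 0 0 0 255; 0 0 0 0 255")

```text
time: 19.23
position: [0.5006, 0.1665, 0.0686]
tool_rot: [-1.033, -1.451, 1.45]
ft_force: [-0.3, -0.0, -5.5]
grip_width: 0.634
```

```bash
python3 - <<'E'
from h import *
go(.5010,.1660,.0683,109.1)
E
```

```text
t 19.23 pos [0.5006 0.1665 0.0686] yaw of tool x 109.11 tool y [ 0.  0. -1.] q [-0.93  0.22  0.62  1.95 -0.15  1.02  1.66]
F [-0.26 -0.   -5.48] M [0.089 0.021 0.022] w 0.634
tool shift mm [-0.6  0.3 -0.2]
turn(+cw) 0.005806919797777255
```

Request:
drive_tool(increments="0 0.7 0 0 255; 0 0.7 0 0 255; 0 0 0 0 255; 0 0 0 0 0; 0 0 0 0 0; 0 0 0 0 0; 0 0 0 0 0")

```text
time: 20.1
position: [0.5006, 0.1665, 0.067]
tool_rot: [-1.033, -1.451, 1.45]
ft_force: [0.6, 0.3, -0.1]
grip_width: 0.964
```

```bash
python3 - <<'E'
from h import *
go(.5010,.1660,.0683,109.1)
g=snap('wrist','w13');s=snap('side','s13')
for n,B,g in(("s13",np.array([.4998,.1573]),s),("w13",np.array([.5,.1653]),g)):
  dr=[(sqr(B,.06,18.6,.025),(0,255,0)),(sqr(B,.028,18.6,.040),(255,255,0)),(circ(B,.028,.094),(255,0,255)),(circ(B,.025,.068),(0,128,255))]
  if n=="s13": crop(g,190,120,90,75,8,"pics/o_s13.png",dr)
  else: crop(g,150,90,200,200,3.9,"pics/o_w13.png",dr)
E
```

```text
t 20.1 pos [0.5006 0.1665 0.067 ] yaw of tool x 109.11 tool y [ 0.  0. -1.] q [-0.93  0.22  0.62  1.95 -0.15  1.01  1.66]
F [ 0.59  0.25 -0.14] M [ 0.128 -0.004  0.047] w 0.964
tool shift mm [-0.6 -1.3 -0.2]
turn(+cw) 0.011433443629869089
```

View pics/o_s13.png

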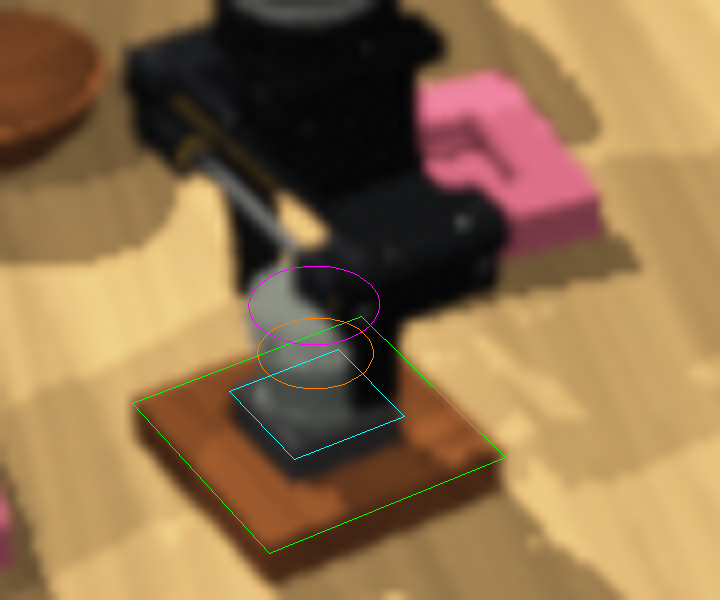

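View pics/o_w13.png

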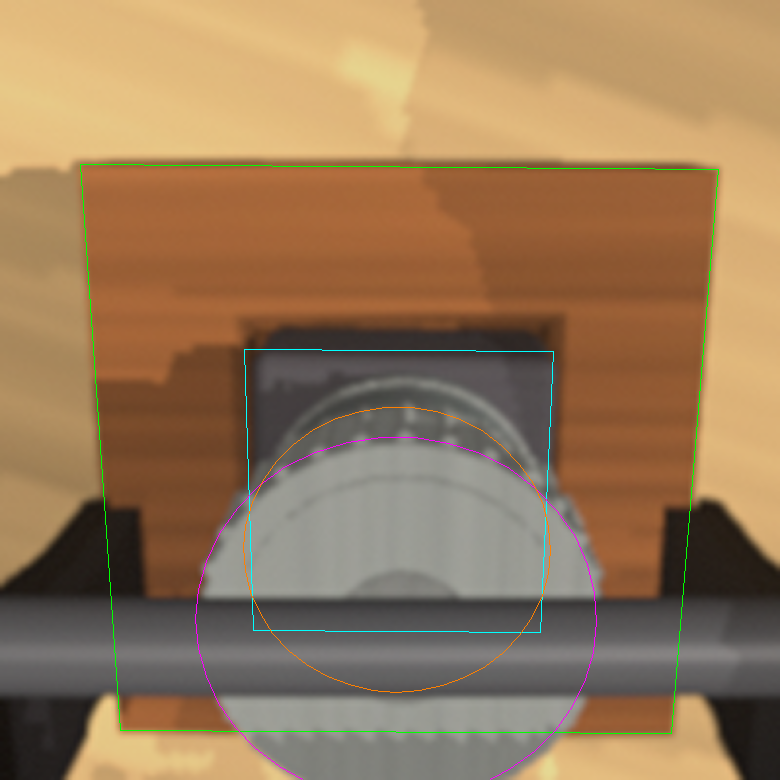

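Request:
drive_tool(increments="0 0 0 0 255; 0 0 0 0 255; 0 0 0 0 255; 0 0 0 0 255; 0 0 0 0 255; 0 0 0 0 255")

```text
time: 20.95
position: [0.5005, 0.1665, 0.0671]
tool_rot: [-1.033, -1.451, 1.45]
ft_force: [-0.2, 0.6, -0.1]
grip_width: 0.633
```

```bash
python3 - <<'E'
from h import *
st()
E
```

```text
t 20.95 pos [0.5005 0.1665 0.0671] yaw of tool x 109.11 tool y [ 0.  0. -1.] q [-0.93  0.22  0.62  1.95 -0.15  1.01  1.66]
F [-0.21  0.55 -0.13] M [ 0.059 -0.012 -0.039] w 0.633
```

Request:
drive_tool(increments="0 1 0 0 255; 0 1 0 0 255; 0 0 0 0 255; 0 0 0 0 255")

```text
time: 21.45
position: [0.5007, 0.1666, 0.0666]
tool_rot: [-1.032, -1.451, 1.45]
ft_force: [-4.5, -0.8, 11.8]
grip_width: 0.628
```

```bash
python3 - <<'E'
from h import *
st()
E
```

```text
t 21.45 pos [0.5007 0.1666 0.0666] yaw of tool x 109.1 tool y [-0.     0.001 -1.   ] q [-0.93  0.22  0.62  1.95 -0.15  1.01  1.67]
F [-4.45 -0.85 11.75] M [-0.332  1.003 -0.02 ] w 0.628
```

Request:
drive_tool(increments="0 -1.5 0 0 255; 0 0.4 0 8 255; 0 0.5 0 10 255; 0 0.5 0 10 255; 0 0.5 0 10 255; 0 0 0 0 255; 0 0 0 0 255")

```text
time: 22.32
position: [0.5006, 0.1664, 0.0654]
tool_rot: [-1.347, -0.963, 0.963]
ft_force: [-3.2, -1.3, 6.9]
grip_width: 0.63
```

```bash
cat >> h.py <<'E'
def rd(n=6):
    from bench import ctrl,get_image
    A=[]
    for i in range(n):
        get_image("top");s=ctrl.get_state();A.append(np.r_[s["ft_force"],s["torque"]])
    st();A=np.array(A);print("avg F,M",A.mean(0).round(3),"std Mz",A[:,5].std().round(3))
E
python3 -c "
from h import *
rd()"
```

```text
t 22.62 pos [0.5006 0.1664 0.0654] yaw of tool x 71.14 tool y [-0.  0. -1.] q [-1.01  0.24  0.71  1.96 -0.18  1.01  1.03]
F [-3.06 -0.83  6.88] M [-0.256  0.513  0.141] w 0.63
avg F,M [-2.142 -1.178  7.28  -0.286  0.548  0.182] std Mz 0.027
```

Request:
drive_tool(increments="0 0.4 0 10 255; 0 0.5 0 10 255; 0 0.4 0 10 255; 0 0 0 0 255; 0 0 0 0 255")

```text
time: 23.25
position: [0.5005, 0.1663, 0.064]
tool_rot: [-1.497, -0.562, 0.562]
ft_force: [-2.7, -0.8, 7.4]
grip_width: 0.626
```

```bash
python3 -c "
from h import *
rd(8)"
```

```text
t 23.65 pos [0.5006 0.1663 0.064 ] yaw of tool x 41.14 tool y [-0. -0. -1.] q [-1.08  0.25  0.79  1.96 -0.21  1.01  0.53]
F [-2.34 -1.32  5.62] M [-0.336  0.565  0.175] w 0.625
avg F,M [-2.425 -1.108  6.758 -0.35   0.544  0.194] std Mz 0.023
```

Request:
drive_tool(increments="0 0.5 0 10 255; 0 0.5 0 10 255; 0 0.4 0 10 255; 0 0 0 0 255; 0 0 0 0 255")

```text
time: 24.28
position: [0.5005, 0.1662, 0.0626]
tool_rot: [-1.566, -0.152, 0.153]
ft_force: [-3.2, -1.9, 7.2]
grip_width: 0.633
```

```bash
python3 -c "
from h import *
rd(8)"
```

```text
t 24.68 pos [0.5005 0.1662 0.0626] yaw of tool x 11.14 tool y [-0.001 -0.    -1.   ] q [-1.15  0.28  0.88  1.96 -0.25  1.02  0.04]
F [-2.98 -1.21  6.47] M [-0.398  0.665  0.189] w 0.63
avg F,M [-2.783 -1.582  7.113 -0.414  0.653  0.183] std Mz 0.032
```

Request:
drive_tool(increments="0 0.5 0 10 255; 0 0.5 0 10 255; 0 0.4 0 10 255; 0 0 0 0 255; 0 0 0 0 255")

```text
time: 25.3
position: [0.5004, 0.1662, 0.0616]
tool_rot: [-1.556, 0.259, -0.257]
ft_force: [-4.2, -2.1, 11.5]
grip_width: 0.629
```

```bash
python3 -c "
from h import *
rd(8)"
```

```text
t 25.7 pos [0.5004 0.1662 0.0616] yaw of tool x -18.85 tool y [-0.001  0.    -1.   ] q [-1.23  0.31  0.98  1.96 -0.3   1.02 -0.44]
F [-4.31 -1.83 12.12] M [-0.516  1.055  0.241] w 0.631
avg F,M [-4.364 -2.054 12.042 -0.518  1.089  0.238] std Mz 0.027
```

Request:
drive_tool(increments="0 -0.4 0 6 255; 0 0 0 6 255; 0 0 0 0 255; 0 0 0 0 255")

```text
time: 26.2
position: [0.5003, 0.1663, 0.0615]
tool_rot: [-1.53, 0.422, -0.421]
ft_force: [-2.9, -2.1, 7.6]
grip_width: 0.633
```

```bash
python3 -c "
from h import *
rd(10)"
```

```text
t 26.7 pos [0.5003 0.1662 0.0615] yaw of tool x -30.84 tool y [-0.001 -0.    -1.   ] q [-1.26  0.33  1.03  1.96 -0.33  1.03 -0.63]
F [-3.71 -1.19  7.55] M [-0.418  0.77   0.294] w 0.629
avg F,M [-3.27  -1.53   7.483 -0.399  0.772  0.282] std Mz 0.028
```

Request:
drive_tool(increments="0 0 0 5 255; 0 0 0 5 255; 0 0 0 0 255; 0 0 0 0 255")

```text
time: 27.2
position: [0.5004, 0.1662, 0.0614]
tool_rot: [-1.499, 0.558, -0.557]
ft_force: [-2.2, -1.0, 6.2]
grip_width: 0.628
```

```bash
python3 -c "
from h import *
rd(14)"
```

```text
t 27.9 pos [0.5004 0.1662 0.0614] yaw of tool x -40.83 tool y [-0.001 -0.    -1.   ] q [-1.29  0.34  1.06  1.97 -0.35  1.03 -0.78]
F [-2.69 -1.75  5.8 ] M [-0.369  0.682  0.297] w 0.628
avg F,M [-2.522 -1.524  6.199 -0.365  0.683  0.327] std Mz 0.036
```

Request:
drive_tool(increments="0 0 0 0 200; 0 0 0 0 0; 0 0 0 0 0; 0 0 0 0 0; 0 0 0 0 0; 0 0 0 0 0; 0 -10 0 0 0; 0 -25 0 0 0; 0 -30 0 0 0; 0 -30 0 0 0; 0 -20 0 0 0; 0 0 0 0 0")

```text
time: 29.4
position: [0.5014, 0.167, 0.1774]
tool_rot: [-1.495, 0.557, -0.559]
ft_force: [0.2, 0.6, -0.9]
grip_width: 0.999
```

```bash
python3 - <<'E'
from h import *
st()
s=snap('side','s14');t=snap('top','t14');snap('wrist','w14')
for n,B,g in(("s14",np.array([.4998,.1573]),s),("t14",np.array([.4982,.1629]),t)):
  dr=[(sqr(B,.06,18.6,.025),(0,255,0)),(sqr(B,.028,18.6,.040),(255,255,0)),(circ(B,.028,.088),(255,0,255))]
  crop(g,*((190,120) if n=="s14" else(165,150)),90,75,8,f"pics/o_{n}.png",dr)
crop(s,190,120,90,75,8,"pics/s14c.png")
E
```

```text
t 29.4 pos [0.5014 0.167  0.1774] yaw of tool x -40.86 tool y [ 0.002  0.003 -1.   ] q [-1.43  0.15  1.16  1.85 -0.15  1.24 -0.94]
F [ 0.17  0.62 -0.87] M [-0.085  0.12  -0.04 ] w 0.999
```

View pics/o_s14.png

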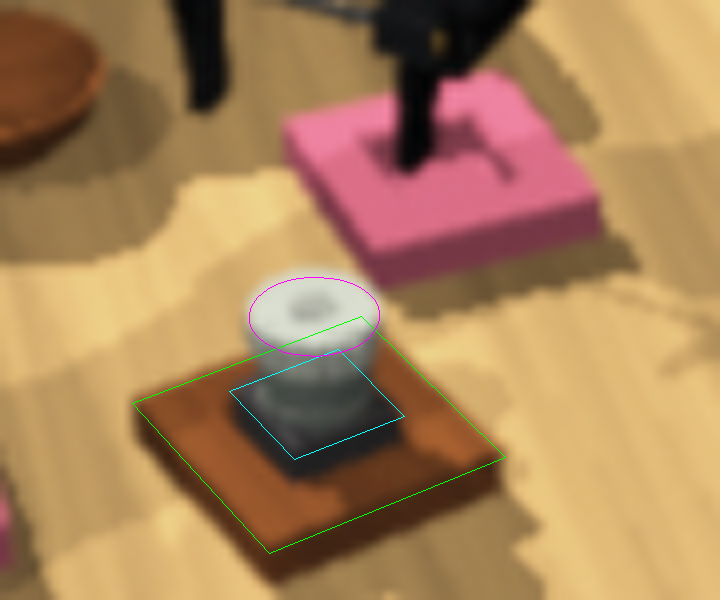

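View pics/s14c.png

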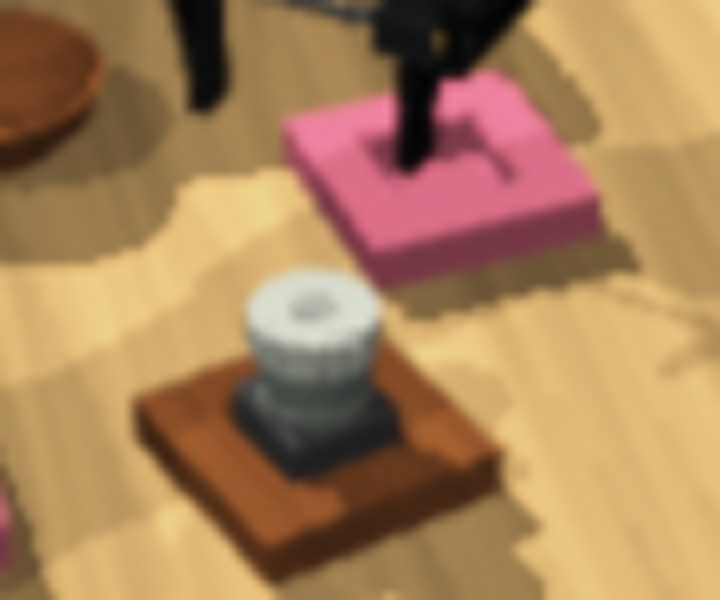

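View pics/w14.png

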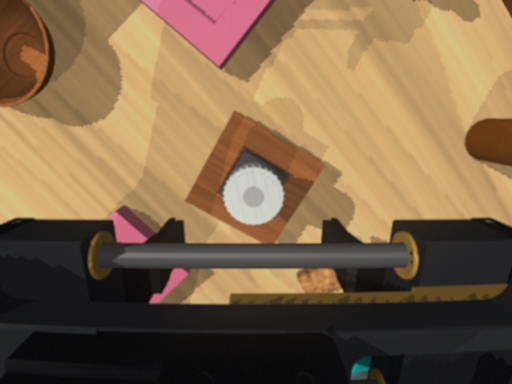

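View pics/s14.png

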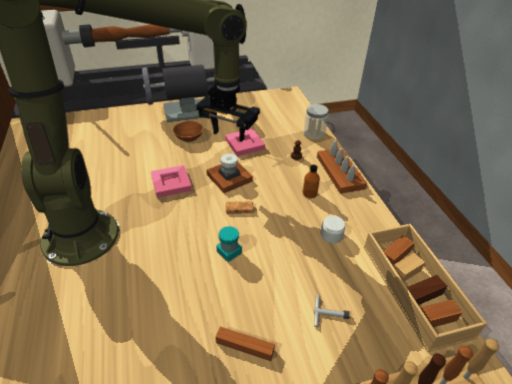

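```bash
python3 -c "
from bench import workorder
print(workorder.close_job())"
```

```text
the job is handed in; nothing more can be done
None
```

The canister is upright and home in the block's recess, and its lid is screwed down to about 0.33 N m. I handed the job in at about 29.5 s with the gripper open and clear.

- **Seating:** The first try failed. The foot caught on the chamfer and the canister tilted about 14° in the grip. I lifted it out, stood it upright on a clear patch of bench and gripped it again by the lid. The second try went in with no contact force. A 12 N push then moved it only about 0.5 mm further, so it was on the recess floor.
- **Lid:** I turned it about 150° clockwise, following it down. The averaged torque stayed at 0.18–0.19 N m, then rose to 0.24, 0.28 and 0.327 N m, where I stopped.
- **Torque accuracy:** The thread torque read about 0.02 N m below the stated 0.20–0.22, so the true final value is probably 0.33–0.35 N m. Single readings scattered by about 0.03 N m.
- **Last checks:** The final pictures show the canister upright in the brown block with the lid sunk as expected. The bystanders and look-alikes in view were where they started. The side camera placed the block about 8 mm off the wrist camera's estimate, so I used the wrist camera and the contact forces.

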